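Weigh a charge of casting ingots and pour it into the crucible

ROBOT

A 6-joint arm with a two-finger parallel gripper is mounted at the origin on the work surface. World frame = base frame: x ahead of the robot, y to its left, z up, the work surface at z = 0. Lengths are in m, angles in rad, forces in N, time in s.
With the tool pointing down it reaches from about 0.4 to 0.825 m from the base axis. Payload 7 kg.
Tool frame: the origin (TCP) lies where the fingers leave the gripper's body, on its centre line; the fingertips stand 66 mm ahead of it and the grasp point (between the pads) lies bot.pinch_z ahead of it (bot.pinch_z is the distance from the TCP to the grasp point, in m); z points along the fingers, y is the line along which they close (so a half turn about z gives the same grasp; the last joint's range is limited). The gripper opens to 88 mm and grips with 3 to 60 N. Pads are 19 mm wide; open, the fingers measure 130 mm over their backs; the gripper's body (78 mm by 193 mm) begins 47 mm behind the grasp point.
Start: joints at [-0.943, 0.359, 0.012, 0, -1.224, -0.288], TCP at [0.225, -0.636, 0.292] pointing down, gripper open.
Joint ranges: [-3.07, 3.07], [-1.43, 2.12], [-1.02, 1.25], [-3.03, 1.67], [-3.05, -0], [-3.03, 3.03]. Speed limits (rad/s): [2.39, 2.39, 3.01, 3.14, 3.14, 3.14].

INTERFACE

Orientations are given as a unit quaternion [x, y, z, w].
In Python, from station import bot, snapshot, get_calibration gives the robot as it stands.
- The arm moves only by the tool carry_out, never from a script. Its argument "moves" is a list of rows, each a list of 6 numbers: the shift along the tool's x, y, z each as a share of 0.2 m, from -1 to 1, then the turn, a rotation vector about the tool's x, y, z each as a share of pi rad, from -1 to 1. A call has 1 to 8 rows; each row is the pose to reach, as a shift and turn from the pose commanded when the call began, along the tool's axes at that moment, turning the shorter way round; what a row does not reach only later rows make up. A row lasts 1/10 s, in which the tool goes at most 50 mm and 8.59 degrees, less where a joint would pass 70% of its speed; a pose out of reach is approached as far as the arm can. A call with a number of a shift or a turn outside -1 to 1 is refused whole. A call with a gripper value outside its range is refused whole. "claw" is the opening in per cent of the stroke, from 0 (shut) to 100 (fully open), set as the call begins (left out, the last holds). The fingers move at their own pace and stop on an object; the grip force is fixed at half the most. Time passes only in rows, so rows that repeat a pose let the fingers close. It gives the time, the measured TCP pose, the force, the opening and the grip force at its end, in the units of the state.
- bot.get_state(): the state, without advancing time (a new reading comes with each control period).
- snapshot(name): name is "side" or "top"; returns (picture, depth): 400x640x3 uint8, red, green, blue; 400x640 float32, m along the optical axis (not along the pixel's ray), 0 where there is no reading.
- get_calibration(name): a dict with "mtx" (3x3 intrinsics, pixels), "pose" (4x4, takes a point from camera to world coordinates). Camera axes: x right, y down, z forward; pixel columns grow to the right and rows downward; lengths in m; the calibration is good to about 2 mm. A picture is of the moment at which its call begins. get_calibration takes no time and is no camera call.
- bot.sign_off(): hands the job in; it is judged then, once.
The state is a dict: "time": time; "qpos": joint angles; "qd": joint speeds; "effort": joint torques, N m; "ee_pos": TCP position; "tool_rot": TCP orientation; "contact_force": force on the tool from outside, world axes, zero at the start; "torque": the same for the moment, N m; "opening": opening from 0.0 (shut) to 1.0 (fully open); "grasp_force": force on a finger pad.
Only numpy, scipy, OpenCV 4.12 (cv2) and the standard library are available. Lean on these libraries where they do the work, as an engineer would, in place of code of your own. Each camera call takes 0.05 s, during which the arm holds its last target. There are 200 camera calls.

TASK

Take the blue cup of casting ingots out of the narrow bay of the organiser and stand it upright near the middle of the scale's pan, letting go so that it can be weighed. Then take the cup again so that it can be tipped, pour all eight ingots from close above into the white crucible, and stand the empty cup upright back near the middle of the pan. Do not knock the ceramic crucible, and leave the jar, bottle, dental model and wax knife where they are.

Things in the scene. Friction and masses are not known exactly. Their poses are not given: they have to be found in the camera images.
- cup: Blue plastic tumbler, no handle, 85 mm high; outside diameter 48 mm at the foot, widening evenly to 68 mm at the rim (61 mm at 55 mm height); wall 3 mm, floor 4 mm; 50 to 85 g empty, plus 88 g of ingots. Smooth: ingots slide down a slope of 20 degrees, so it empties when tipped to about 110 degrees from upright. Origin: centre of its underside; z up its axis to the mouth.
- cup_rim (a point): Centre of the cup's mouth, 85 mm above its underside; axes as the cup.
- organiser: Fixed grey bench organiser: base plate 110 x 183 x 8 mm with three parallel upright panels (90 mm long along its x, 5 mm thick, tops 100 mm above the bench, middle one clear) at its y = -89, 0, +89 mm: two bays 84 mm wide, open above and at both x ends. The cup stands in one, the jar in the other. Origin: centre of its underside; x runs along the bays.
- bay_left (a point): Centre of the floor of the bay at the organiser's +y, 8 mm above the bench; axes as the organiser.
- bay_right (a point): Centre of the floor of the bay at the organiser's -y, 8 mm above the bench; axes as the organiser.
- scale: Fixed grey bench scale 170 x 130 x 30 mm (x, y, z), green display towards its -x, a round steel pan on top. It does not sink under load. Origin: centre of its underside.
- pan (a point): Centre of the top face of the scale's round steel pan (110 mm diameter), 40 mm above the bench and 15 mm towards +x of the scale's centre; z up.
- crucible: White ceramic crucible fixed in a dark steel cradle (foot 110 mm diameter); it cannot be moved. Origin: centre of the cradle's underside on the bench; z up.
- crucible_in (a point): Centre of the crucible's inner floor, 26 mm above the bench; z up. The cavity is 49 mm deep, its diameter about 64 mm at the floor and 90 mm at the rim.
- crucible_rim (a point): Centre of the crucible's mouth, 75 mm above the bench; rim outside diameter 100 mm, inside 90 mm; z up.
- jar: Closed white plastic jar, 60 mm diameter, 75 mm high, 250 g, loose, in the other bay of the organiser. Bystander. Origin: centre of its underside.
- bottle: Amber glass bottle with black cap, 56 mm diameter, 140 mm high, 250 g, loose and standing. Bystander. Origin: centre of its underside.
- model: Pale blue plaster dental arch on a 60 x 60 mm base, 30 mm high, 120 g, loose. Bystander. Origin: centre of its underside.
- knife: Wax knife with wooden handle lying on the mat, about 160 mm long along its x, 9 mm thick, loose. Bystander. Origin: under its middle.
- ingot0: One of the eight loose steel-coloured casting ingots, a short cylinder 11 mm in diameter and 14 mm long, 11 g; they start in the cup. Origin: its centre; z along its axis.
- ingot1: One of the eight loose steel-coloured casting ingots, a short cylinder 11 mm in diameter and 14 mm long, 11 g; they start in the cup. Origin: its centre; z along its axis.
- ingot2: One of the eight loose steel-coloured casting ingots, a short cylinder 11 mm in diameter and 14 mm long, 11 g; they start in the cup. Origin: its centre; z along its axis.
- ingot3: One of the eight loose steel-coloured casting ingots, a short cylinder 11 mm in diameter and 14 mm long, 11 g; they start in the cup. Origin: its centre; z along its axis.
- ingot4: One of the eight loose steel-coloured casting ingots, a short cylinder 11 mm in diameter and 14 mm long, 11 g; they start in the cup. Origin: its centre; z along its axis.
- ingot5: One of the eight loose steel-coloured casting ingots, a short cylinder 11 mm in diameter and 14 mm long, 11 g; they start in the cup. Origin: its centre; z along its axis.
- ingot6: One of the eight loose steel-coloured casting ingots, a short cylinder 11 mm in diameter and 14 mm long, 11 g; they start in the cup. Origin: its centre; z along its axis.
- ingot7: One of the eight loose steel-coloured casting ingots, a short cylinder 11 mm in diameter and 14 mm long, 11 g; they start in the cup. Origin: its centre; z along its axis.
There are look-alikes about, which are no part of the job. Of the things like the cup, leave any that is red; of the rest the larger one is meant.

How it is judged:
By the outcome, as a careful person would: the job done as asked, in the order asked, and still so for the second after the job is handed in, with the robot touching nothing.
It also fails if it takes over 72 s, if anything falls off the work surface, if the arm or the gripper's body presses on something with over 40 N, if the wrist force passes 120 N, or if a joint passes its speed limit or range.

## Working session

There is one attempt and no reset: what is moved stays moved. The work goes in short steps, Python scripts to look and compute and a tool call to move; the robot and the scene stay as the last step left them, time stands still between calls to the robot, and variables do not carry over. Pictures are saved under pics/ and viewed, at most 10 in all, crops included, and the job is handed in when it is done.

Besides the shell and the picture viewer there is one more tool, called after ">>>" in YAML: its name, and indented under it one key for each argument. carry_out: Moves the arm, as the interface text tells. Its arguments: {"type":"object","properties":{"moves":{"type":"array","items":{"type":"array","items":{"type":"number"}}},"claw":{"type":"number"}},"required":["moves"]}

```bash
ls; mkdir -p pics; python3 - <<'E'
from station import bot, snapshot, get_calibration
import cv2,numpy as np
for n in("side","top"):
    p,d=snapshot(n); cv2.imwrite(f"pics/{n}0.png",p[:,:,::-1]); np.save(f"pics/{n}0.npy",d)
    c=get_calibration(n); print(n,np.round(c["mtx"],1).tolist(),np.round(c["pose"],3).tolist())
print(bot.pinch_z,bot.get_state())
E
```

```text
pics
side [[364.0, 0.0, 313.9], [0.0, 364.0, 192.3], [0.0, 0.0, 1.0]] [[0.825, -0.382, 0.417, 0.118], [-0.565, -0.532, 0.631, -0.544], [-0.019, -0.756, -0.655, 0.661], [0.0, 0.0, 0.0, 1.0]]
top [[478.7, 0.0, 321.9], [0.0, 478.7, 190.1], [0.0, 0.0, 1.0]] [[0.02, -0.985, 0.17, 0.28], [-1.0, -0.022, -0.008, 0.002], [0.012, -0.17, -0.985, 1.424], [0.0, 0.0, 0.0, 1.0]]
0.0468 {'time': 0.1, 'qpos': array([-9.42916246e-01,  3.59315125e-01,  1.11860692e-02, -3.15004329e-04,
       -1.22412064e+00, -2.88105812e-01]), 'qd': array([ 0.00030049, -0.00085298,  0.00235823,  0.00182285, -0.00067226,
       -0.00081971]), 'effort': array([-2.34384905e-03, -5.84161627e+01,  2.93747878e+01,  7.01560646e+00,
        1.01032850e-02, -6.46753597e-05]), 'ee_pos': array([ 0.22483996, -0.63610029,  0.29133073]), 'tool_rot': array([-1.69018212e-01,  9.85612649e-01,  7.17270695e-04, -1.88470822e-04]), 'contact_force': array([-0.22777885,  0.20101477, -0.60490038]), 'torque': array([-0.02956364,  0.05868883, -0.02879961]), 'grasp_force': 0.0, 'opening': 0.9979785144206686}
```

View pics/top0.png

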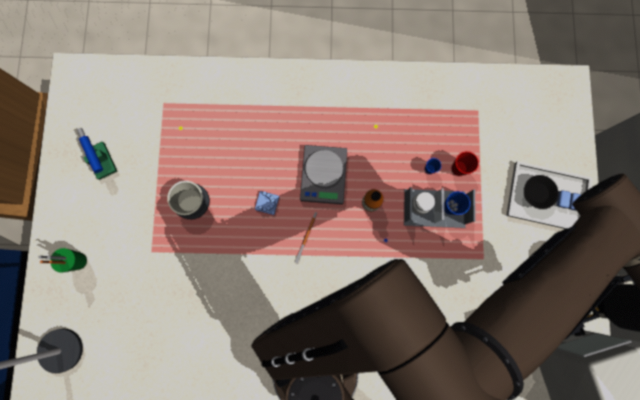

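View pics/side0.png

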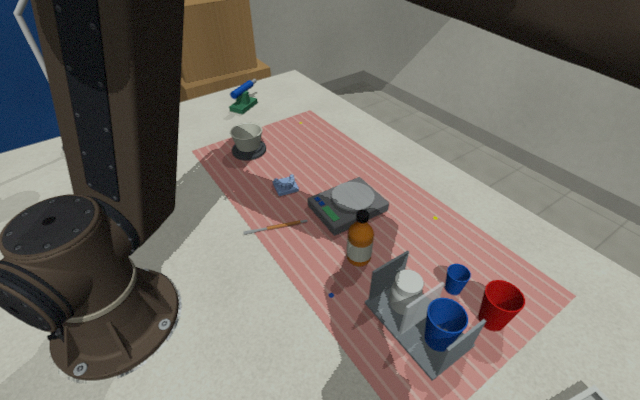

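Top view: candidates are the large blue cup in the organiser (458,203), the small blue cup (433,165) and the red cup (466,162). By the description the target is the large one at (458,203), which I see at (445,325) in the side view. The scale is at (325,168), the crucible at (187,200) and the bottle at (373,198).

```bash
cat > h.py <<'E'
from station import bot, snapshot, get_calibration
import cv2,numpy as np
from scipy.spatial.transform import Rotation as R
C={n:get_calibration(n) for n in("side","top")}
def ray(n,u,v):
    c=C[n]; P=c["pose"]; return P[:3,3],P[:3,:3]@np.linalg.solve(c["mtx"],[u,v,1])
def atz(n,u,v,z):
    o,d=ray(n,u,v); return o+d*(z-o[2])/d[2]
def dep(n,D,u,v): 
    o,d=ray(n,u,v); return o+d*D[int(v),int(u)]
def tri(s,t):
    o1,d1=ray("side",*s);o2,d2=ray("top",*t)
    k=np.linalg.lstsq(np.c_[d1,-d2],o2-o1,rcond=None)[0]
    a,b=o1+k[0]*d1,o2+k[1]*d2; return (a+b)/2,np.linalg.norm(a-b)
def px(n,p):
    P=C[n]["pose"]; q=C[n]["mtx"]@(P[:3,:3].T@(np.array(p)-P[:3,3])); return q[:2]/q[2]
def crop(a,x,y,w,h,W,H): return cv2.resize(a[y:y+h,x:x+w],(W,H),interpolation=cv2.INTER_CUBIC)
E
python3 - <<'E'
from h import *
print([x for x in dir(bot) if x[0]!='_'])
t=cv2.imread("pics/top0.png");s=cv2.imread("pics/side0.png")
a=np.hstack([crop(t,385,140,100,100,400,400),crop(s,350,240,200,200,400,400)[:400] if 0 else crop(s,360,240,160,160,400,400)])
b=np.hstack([crop(t,150,160,80,40,400,200)*0+crop(t,157,170,80,40,400,200),crop(t,285,140,80,40,400,200)])
cv2.imwrite("pics/c1.png",np.vstack([a,b]))
T=np.load("pics/top0.npy")
# point clouds: heights
v,u=np.mgrid[0:400,0:640]; o,_=ray("top",0,0)
d=np.linalg.solve(C["top"]["mtx"],np.stack([u.ravel(),v.ravel(),np.ones(u.size)]))*T.ravel()
p=(C["top"]["pose"][:3,:3]@d).T+o; m=T.ravel()>0
def box(x,y,w,h,z0,z1):
    k=m&(u.ravel()>=x)&(u.ravel()<x+w)&(v.ravel()>=y)&(v.ravel()<y+h)&(p[:,2]>z0)&(p[:,2]<z1)
    q=p[k]; print(len(q),np.round(q.mean(0),4),np.round(q.min(0),3),np.round(q.max(0),3))
box(300,140,55,70,.035,.045); box(300,140,55,70,.022,.034)
box(160,175,55,50,.06,.09); box(440,185,36,45,.07,.099);box(400,180,80,50,.093,.11)
box(410,185,30,30,.065,.09); box(360,185,27,27,.06,.2); box(250,185,35,30,.02,.04);box(420,155,25,22,.03,.1)
box(450,145,33,33,.03,.15)
E
```

```text
['IKError', 'get_state', 'pinch_z', 'sign_off']
1064 [ 0.5818 -0.0117  0.04  ] [ 0.489 -0.076  0.035] [0.653 0.053 0.045]
1210 [ 0.5553 -0.0117  0.0298] [ 0.483 -0.08   0.022] [0.659 0.056 0.034]
304 [0.4864 0.3907 0.0722] [0.433 0.334 0.06 ] [0.531 0.432 0.082]
350 [ 0.4796 -0.4005  0.0872] [ 0.43  -0.438  0.07 ] [ 0.521 -0.342  0.099]
290 [ 0.4776 -0.3519  0.099 ] [ 0.43  -0.438  0.093] [ 0.523 -0.253  0.109]
320 [ 0.4844 -0.3048  0.082 ] [ 0.451 -0.345  0.065] [ 0.52  -0.274  0.09 ]
324 [ 0.4844 -0.1505  0.1051] [ 0.462 -0.179  0.062] [ 0.517 -0.127  0.147]
126 [0.4804 0.1501 0.029 ] [0.455 0.126 0.02 ] [0.511 0.181 0.039]
117 [ 0.6    -0.3356  0.0484] [ 0.576 -0.355  0.03 ] [ 0.619 -0.311  0.062]
357 [ 0.6044 -0.4279  0.0647] [ 0.568 -0.457  0.031] [ 0.632 -0.388  0.092]
```

View pics/c1.png

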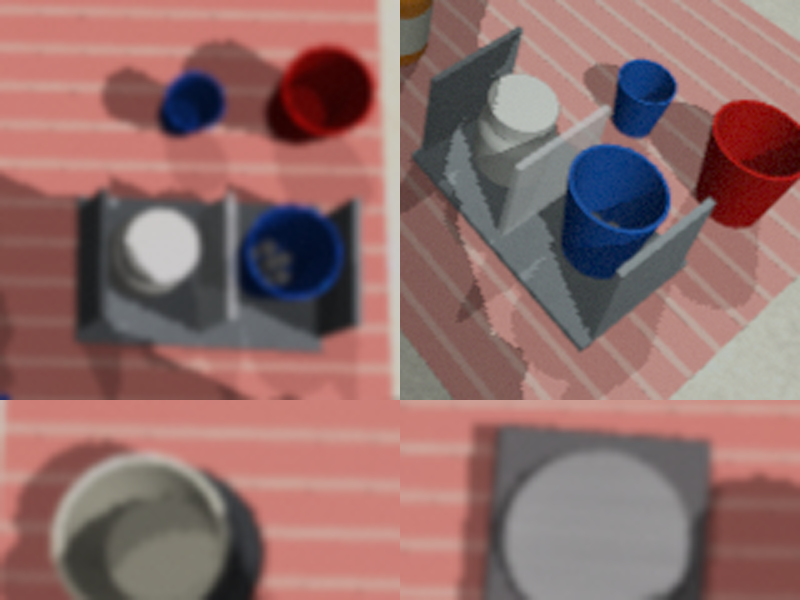

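The crop confirms the cup. It is the larger blue one, holds ingots and stands in the bay at −y, with its rim centre at top (458.0,203.2) and side (447.2,317.2). The small blue cup and the red cup are clearly separate, behind the organiser.

```bash
python3 - <<'E'
from h import *
np.set_printoptions(precision=4,suppress=True)
print("cup tri",tri((447.2,317.2),(458,203.2)),atz("top",458,203.2,.093),atz("side",447.2,317.2,.093))
f=lambda x,y:(x/4+385,y/4+140)
for n,q in dict(midA=(230,195),midB=(232,318),rA=(355,200),rB=(357,325),lA=(102,190)).items(): print(n,atz("top",*f(*q),.1))
print("pan",atz("top",324,169,.04),tri((352,198),(324,169)))
print("cruc",atz("top",185,198.2,.075),tri((247,138),(185,198.2)))
print("small cup", atz("top",433.5,165.7,.06))
S=np.load("pics/side0.npy")
s=bot.get_state(); print(R.from_quat(s["tool_rot"]).as_matrix())
E
```

```text
cup tri (array([ 0.4814, -0.394 ,  0.0905]), np.float64(0.0008815887748579166)) [ 0.4807 -0.393   0.093 ] [ 0.4802 -0.3949  0.093 ]
midA [ 0.5198 -0.3482  0.1   ]
midB [ 0.4328 -0.3477  0.1   ]
rA [ 0.5182 -0.4365  0.1   ]
rB [ 0.4298 -0.4349  0.1   ]
lA [ 0.5213 -0.258   0.1   ]
pan [ 0.5821 -0.0142  0.04  ] (array([ 0.5841, -0.0146,  0.0331]), np.float64(0.0012774664912278291))
cruc [0.4805 0.3794 0.075 ] (array([0.4857, 0.3875, 0.045 ]), np.float64(0.0016345828738056423))
small cup [ 0.595 -0.334  0.06 ]
[[-0.9429 -0.3332 -0.0006]
 [-0.3332  0.9429  0.0014]
 [ 0.0001  0.0015 -1.    ]]
```

```bash
cat >> h.py <<'E'
np.set_printoptions(precision=4,suppress=True)
def go(pos,Rm):
    "row for TCP target pos and 3x3 rotation"
    s=bot.get_state(); q=R.from_quat(s["tool_rot"])
    d=q.inv().apply(np.array(pos)-s["ee_pos"])/.2
    r=(q.inv()*R.from_matrix(Rm)).as_rotvec()/np.pi
    print("t",s["time"],"pos",s["ee_pos"],"q",s["qpos"],"row",np.round(np.r_[d,r],4).tolist(),"rows",np.linalg.norm(d)*4, np.linalg.norm(r)*180/8.59)
DOWN=np.array([[0,-1,0],[-1,0,0],[0,0,-1]]).T
E
python3 - <<'E'
from h import *
go([.4805,-.393,.25],DOWN)
E
```

```text
t 0.1 pos [ 0.2248 -0.6361  0.2913] q [-0.9429  0.3593  0.0112 -0.0003 -1.2241 -0.2881] row [-1.6103, 0.7199, 0.2075, 0.0004, 0.0003, -0.3919] rows 7.104028060403138 8.21170636547778
```

>>> carry_out:
  moves:
    - [-0.2,0.09,0.02,0,0,-0.05]
    - [-0.4,0.18,0.04,0,0,-0.1]
    - [-0.6,0.27,0.07,0,0,-0.15]
    - [-0.8,0.36,0.1,0,0,-0.2]
    - [-0.8,0.36,0.1,0,0,-0.2]
  claw: 100

```text
time: 0.6
ee_pos: [0.3547, -0.5118, 0.2711]
tool_rot: [-0.469, 0.883, 0.001, 0.0]
contact_force: [-0.1, -0.3, -0.4]
opening: 1.003
grasp_force: 0.0
```

```bash
python3 - <<'E'
from h import *
go([.4805,-.393,.25],DOWN)
E
```

```text
t 0.6 pos [ 0.3547 -0.5118  0.2711] q [-0.6523  0.2882 -0.1384 -0.0011 -1.1455  0.0594] row [-0.8443, -0.1895, 0.1061, 0.0003, 0.0005, -0.1889] rows 3.487259279644985 3.9580994673813277
```

>>> carry_out:
  moves:
    - [-0.24,-0.05,0.03,0,0,-0.05]
    - [-0.48,-0.1,0.06,0,0,-0.1]
    - [-0.72,-0.15,0.09,0,0,-0.15]
    - [-0.844,-0.19,0.106,0,0,-0.189]
    - [-0.844,-0.19,0.106,0,0,-0.189]
    - [-0.844,-0.19,0.106,0,0,-0.189]

```text
time: 1.2
ee_pos: [0.479, -0.3973, 0.2505]
tool_rot: [-0.704, 0.71, 0.0, -0.0]
contact_force: [-0.5, -0.0, -0.0]
opening: 0.999
grasp_force: 0.0
```

```bash
python3 - <<'E'
from h import *
go([.4805,-.393,.1138],DOWN)
for n in("side","top"):
    p,d=snapshot(n); cv2.imwrite(f"pics/{n}1.png",p[:,:,::-1])
a=cv2.imread("pics/side1.png");b=cv2.imread("pics/top1.png")
cv2.imwrite("pics/c2.png",np.hstack([crop(a,340,100,240,300,400,500),crop(b,380,100,120,150,400,500)]))
E
```

```text
t 1.2 pos [ 0.479  -0.3973  0.2505] q [-0.3791  0.3023 -0.1683 -0.     -1.1013  0.3699] row [-0.0212, -0.0082, 0.6835, 0.0003, 0.0001, -0.0029] rows 2.7353198772302827 0.0616841858476992
```

View pics/c2.png

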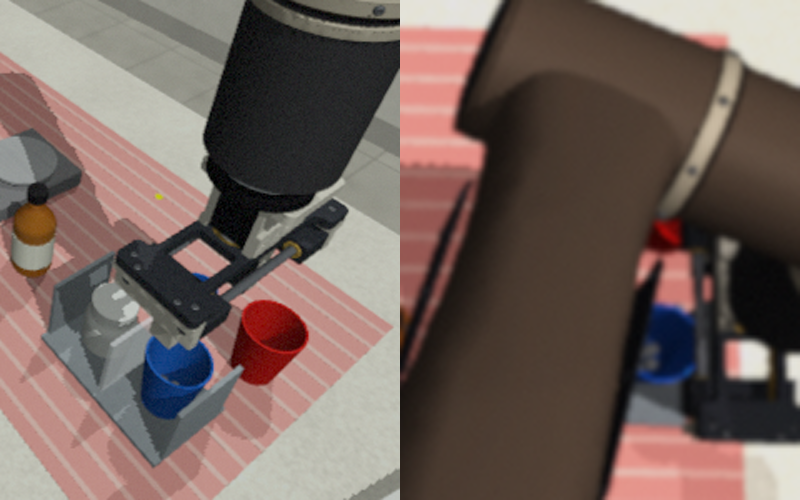

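The gripper is above the cup with the fingers along the bay, and all is clear. I'll go down partway and check again.

>>> carry_out:
  moves:
    - [0,0,0.15,0,0,0]
    - [0,0,0.3,0,0,0]
    - [0,0,0.45,0,0,0]
    - [0,0,0.5,0,0,0]
    - [0,0,0.5,0,0,0]
    - [0,0,0.5,0,0,0]

```text
time: 1.9
ee_pos: [0.4791, -0.3986, 0.1522]
tool_rot: [-0.704, 0.711, -0.001, 0.0]
contact_force: [0.6, 0.5, 0.6]
opening: 1.001
grasp_force: 0.0
```

```bash
python3 - <<'E'
from h import *
go([.4805,-.393,.1138],DOWN)
E
```

```text
t 1.9 pos [ 0.4791 -0.3986  0.1522] q [-0.3808  0.3933 -0.2822  0.0007 -0.894   0.3707] row [-0.0281, -0.0067, 0.1922, -0.0003, -0.0003, -0.0031] rows 0.7774418033444074 0.06525037707753831
```

>>> carry_out:
  moves:
    - [-0.028,-0.007,0.05,0,0,0.005]
    - [-0.028,-0.007,0.12,0,0,0.005]
    - [-0.028,-0.007,0.192,0,0,0.005]
    - [-0.028,-0.007,0.192,0,0,0.005]
    - [-0.028,-0.007,0.192,0,0,0.005]

```text
time: 2.4
ee_pos: [0.48, -0.392, 0.1118]
tool_rot: [-0.698, 0.716, 0.001, -0.0]
contact_force: [-0.4, 0.6, 0.3]
opening: 0.997
grasp_force: 0.0
```

>>> carry_out:
  moves:
    - [0,0,0,0,0,0]
    - [0,0,0,0,0,0]
    - [0,0,0,0,0,0]
    - [0,0,0,0,0,0]
    - [0,0,0,0,0,0]
    - [0,0,0,0,0,0]
    - [0,0,0,0,0,0]
    - [0,0,0,0,0,0]
  claw: 0

```text
time: 3.2
ee_pos: [0.4807, -0.3923, 0.113]
tool_rot: [-0.698, 0.716, -0.001, 0.0]
contact_force: [1.1, 0.5, 4.4]
opening: 0.762
grasp_force: 29.8
```

```bash
python3 - <<'E'
from h import *
go([.4805,-.393,.25],DOWN);s=bot.get_state();print(s["opening"],s["grasp_force"],s["contact_force"])
E
```

```text
t 3.2 pos [ 0.4807 -0.3923  0.113 ] q [-0.3701  0.4346 -0.3244  0.0003 -0.8106  0.3455] row [0.004, 0.0003, -0.6849, -0.0003, -0.0002, -0.0078] rows 2.7395673491715096 0.16275300349817795
0.7617619332135649 29.847968959948048 [1.0525 0.4585 4.4001]
```

>>> carry_out:
  moves:
    - [0,0,-0.05,0,0,0]
    - [0,0,-0.15,0,0,0]
    - [0,0,-0.3,0,0,0]
    - [0,0,-0.45,0,0,0]
    - [0,0,-0.6,0,0,0]
    - [0,0,-0.75,0,0,0]
    - [0,0,-0.9,0,0,0]
    - [0,0,-0.9,0,0,0]

```text
time: 4.0
ee_pos: [0.481, -0.3929, 0.2975]
tool_rot: [-0.698, 0.716, -0.003, 0.001]
contact_force: [0.0, 0.1, -0.6]
opening: 0.763
grasp_force: 30.0
```

```bash
python3 - <<'E'
from h import *
go([.582,-.014,.25],DOWN);s=bot.get_state();print(s["opening"],s["grasp_force"],s["contact_force"])
# fit planar kinematics from recorded states
D=[([ .2248,-.6361,.2913],[-.9429,.3593,.0112,-1.2241]),([.3547,-.5118,.2711],[-.6523,.2882,-.1384,-1.1455]),([.479,-.3973,.2505],[-.3791,.3023,-.1683,-1.1013]),([.4791,-.3986,.1522],[-.3808,.3933,-.2822,-.894]),([.4807,-.3923,.113],[-.3701,.4346,-.3244,-.8106]),(s["ee_pos"],s["qpos"][[0,1,2,4]])]
A=[];b=[]
for p,q in D:
    c,sn=np.cos(q[0]),np.sin(q[0]); x=c*p[0]+sn*p[1]; y=-sn*p[0]+c*p[1]
    print(q,"inplane",x,"lat",y,"z",p[2],q[1]-q[2]-q[3])
E
```

```text
t 4.0 pos [ 0.481  -0.3929  0.2975] q [-0.3703  0.2643 -0.1107  0.0013 -1.1897  0.3455] row [-1.9068, -0.4577, 0.2339, -0.0017, -0.001, -0.0078] rows 7.899416982878743 0.16764562553775136
0.7631038472258245 29.98135020956397 [ 0.0248  0.0647 -0.5679]
[-0.9429, 0.3593, 0.0112, -1.2241] inplane 0.6468308501306195 lat -0.19175010122370212 z 0.2913 1.5722
[-0.6523, 0.2882, -0.1384, -1.1455] inplane 0.5925471442532018 lat -0.19141371904170143 z 0.2711 1.5720999999999998
[-0.3791, 0.3023, -0.1683, -1.1013] inplane 0.5920246643229944 lat -0.19182045467896744 z 0.2505 1.5718999999999999
[-0.3808, 0.3933, -0.2822, -0.894] inplane 0.5929259024907036 lat -0.19198344760834066 z 0.1522 1.5695000000000001
[-0.3701, 0.4346, -0.3244, -0.8106] inplane 0.5900506783904395 lat -0.19186447542727178 z 0.113 1.5695999999999999
[-0.3703  0.2643 -0.1107 -1.1897] inplane 0.5905325239742722 lat -0.1921645614709314 z 0.2974856652812351 1.5647509563630642
```

>>> carry_out:
  moves:
    - [-0.1,-0.02,0,0,0,0]
    - [-0.25,-0.06,0,0,0,0]
    - [-0.43,-0.1,0,0,0,0]
    - [-0.62,-0.15,0,0,0,0]
    - [-0.8,-0.19,0,0,0,0]
    - [-0.92,-0.22,0,0,0,0]
    - [-1.0,-0.24,0,0,0,-0.008]
    - [-1.0,-0.24,0,0,0,-0.008]

```text
time: 4.8
ee_pos: [0.5331, -0.1917, 0.2921]
tool_rot: [0.709, -0.706, -0.001, 0.0]
contact_force: [0.3, -0.6, -1.6]
opening: 0.756
grasp_force: 30.0
```

>>> carry_out:
  moves:
    - [-0.1,-0.02,0,0,0,0]
    - [-0.25,-0.06,0.03,0,0,0]
    - [-0.43,-0.1,0.06,0,0,0]
    - [-0.62,-0.15,0.1,0,0,0]
    - [-0.8,-0.2,0.15,0,0,0]
    - [-0.88,-0.22,0.2,0,0,0]
    - [-0.907,-0.22,0.234,0,0,0]
    - [-0.907,-0.22,0.234,0,0,0]

```text
time: 5.6
ee_pos: [0.5762, -0.0123, 0.2443]
tool_rot: [0.707, -0.707, -0.001, 0.001]
contact_force: [0.2, -0.4, -1.5]
opening: 0.757
grasp_force: 30.0
```

>>> carry_out:
  moves:
    - [0,0,0,0,0,0]
    - [0,0,0,0,0,0]

```text
time: 5.8
ee_pos: [0.5771, -0.0131, 0.2463]
tool_rot: [-0.707, 0.707, -0.0, 0.0]
contact_force: [-0.1, 0.1, -1.0]
opening: 0.76
grasp_force: 30.0
```

```bash
python3 - <<'E'
from h import *
go([.582,-.014,.146],DOWN);s=bot.get_state();print(s["opening"],s["grasp_force"],s["contact_force"])
from scipy.optimize import least_squares
D=[([ .2248,-.6361,.2913],[-.9429,.3593,.0112,-1.2241]),([.3547,-.5118,.2711],[-.6523,.2882,-.1384,-1.1455]),([.479,-.3973,.2505],[-.3791,.3023,-.1683,-1.1013]),([.4791,-.3986,.1522],[-.3808,.3933,-.2822,-.894]),([.4807,-.3923,.113],[-.3701,.4346,-.3244,-.8106]),([.481,-.3929,.2975],[-.3703,.2643,-.1107,-1.1897]),(s["ee_pos"],s["qpos"][[0,1,2,4]])]
A=[];b=[]
for p,q in D:
    c,sn=np.cos(q[0]),np.sin(q[0]); x=c*p[0]+sn*p[1]; g=q[1]-q[2]
    A+=[[1,0,np.sin(q[1]),np.cos(g),np.sin(g)],[0,1,np.cos(q[1]),-np.sin(g),np.cos(g)]];b+=[x,p[2]]
r=np.linalg.lstsq(np.array(A),np.array(b),rcond=None);print("a,h-L3,L1,L2,e",r[0],np.array(A)@r[0]-b)
p,d=snapshot("side"); a=p[:,:,::-1]; cv2.imwrite("pics/c3.png",a)
E
```

```text
t 5.8 pos [ 0.5771 -0.0131  0.2463] q [ 0.3162  0.2333 -0.2745  0.0003 -1.0625 -0.317 ] row [0.0046, -0.0244, 0.5016, -0.0002, -0.0, -0.0002] rows 2.0087779614362735 0.00604693077336267
0.7597417466134008 29.98324177809991 [-0.0762  0.1063 -1.0456]
a,h-L3,L1,L2,e [ 0.0013 -0.1117  0.598   0.463   0.0013] [ 0.0004  0.0002  0.0008  0.0002  0.0006 -0.     -0.0003  0.     -0.0001
  0.0001 -0.0018 -0.0003  0.0004 -0.0001]
```

View pics/c3.png

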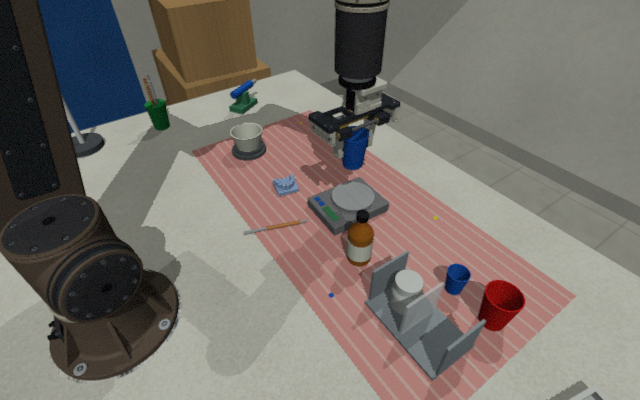

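The cup hangs upright above the pan. Next I'll lower it.

>>> carry_out:
  moves:
    - [0.002,-0.012,0.12,0,0,0]
    - [0.005,-0.024,0.25,0,0,0]
    - [0.005,-0.024,0.36,0,0,0]
    - [0.005,-0.024,0.43,0,0,0]
    - [0.005,-0.024,0.46,0,0,0]
    - [0.005,-0.024,0.48,0,0,0]
    - [0.005,-0.024,0.49,0,0,0]
    - [0.005,-0.024,0.49,0,0,0]

```text
time: 6.65
ee_pos: [0.5822, -0.013, 0.1483]
tool_rot: [0.707, -0.707, 0.0, -0.0]
contact_force: [-0.0, 0.2, -2.2]
opening: 0.757
grasp_force: 30.0
```

```bash
python3 - <<'E'
from h import *
p,d=snapshot("side");p,d=snapshot("side");a=p[:,:,::-1]; cv2.imwrite("pics/c4.png",crop(a,290,120,120,120,600,600))
go([.582,-.014,.146],DOWN);s=bot.get_state();print(s["opening"],s["grasp_force"],s["contact_force"])
E
```

```text
t 6.75 pos [ 0.5822 -0.0128  0.1485] q [ 0.3136  0.3396 -0.3787  0.0002 -0.8513 -0.3132] row [0.0058, 0.0011, 0.0125, -0.0004, 0.0001, 0.0002] rows 0.05539867153449472 0.008851085049675805
0.7634123408866703 29.982354728272185 [ 0.173   0.4051 -2.7829]
```

>>> carry_out:
  moves:
    - [0.005,0,0.006,0,0,0]
    - [0.005,0,0.008,0,0,0]
    - [0.005,0,0.01,0,0,0]

```text
time: 7.05
ee_pos: [0.5819, -0.0139, 0.1459]
tool_rot: [0.707, -0.707, 0.0, -0.0]
contact_force: [-0.0, -0.1, -1.1]
opening: 0.761
grasp_force: 30.0
```

>>> carry_out:
  moves:
    - [0,0,0.004,0,0,0]
    - [0,0,0.005,0,0,0]

```text
time: 7.25
ee_pos: [0.582, -0.0139, 0.145]
tool_rot: [0.707, -0.707, 0.0, -0.0]
contact_force: [-1.2, -0.3, 1.4]
opening: 0.756
grasp_force: 30.0
```

>>> carry_out:
  moves:
    - [0,0,0.003,0,0,0]
    - [0,0,0.003,0,0,0]

```text
time: 7.45
ee_pos: [0.5821, -0.0139, 0.1449]
tool_rot: [0.707, -0.707, 0.0, -0.0]
contact_force: [-2.4, -0.3, 5.5]
opening: 0.761
grasp_force: 30.0
```

>>> carry_out:
  moves:
    - [0,0,0,0,0,0]
    - [0,0,0,0,0,0]
    - [0,0,0,0,0,0]
    - [0,0,0,0,0,0]
    - [0,0,0,0,0,0]
    - [0,0,0,0,0,0]
  claw: 100

```text
time: 8.05
ee_pos: [0.5818, -0.0139, 0.1441]
tool_rot: [0.707, -0.707, -0.0, 0.0]
contact_force: [0.3, 0.2, 0.5]
opening: 1.0
grasp_force: 0.0
```

>>> carry_out:
  moves:
    - [0,0,-0.1,0,0,0]
    - [0,0,-0.3,0,0,0]
    - [0,0,-0.5,0,0,0]
    - [0,0,-0.7,0,0,0]
    - [0,0,-0.9,0,0,0]
    - [0,0,-1,0,0,0]
    - [0,0,-1,0,0,0]

```text
time: 8.75
ee_pos: [0.583, -0.0138, 0.3482]
tool_rot: [0.707, -0.707, 0.002, -0.003]
contact_force: [-0.1, 0.4, -0.2]
opening: 1.003
grasp_force: 0.0
```

```bash
cat >> h.py <<'E'
L1,L2=.6,.46
def fk(q,L3,h,s4=1):
    y=lambda a:R.from_euler('y',a); g=y(q[1]-q[2]); r4=R.from_euler('x',s4*q[3])
    b=R.from_euler('z',q[0])
    t=b*g*r4*y(-q[4])
    p=b.apply([0,0,h]+y(q[1]).apply([0,0,L1])+g.apply([L2,0,0]+r4.apply([0,-.192,0]+y(-q[4]).apply([L3,0,0]))))
    return p,t.apply([1,0,0])
E
python3 - <<'E'
from h import *
s=bot.get_state(); print(s["ee_pos"],s["qpos"]); print(fk(s["qpos"],.387,.275))
p,d=snapshot("side"); q,_=snapshot("top")
cv2.imwrite("pics/c5.png",np.hstack([crop(p[:,:,::-1],300,100,120,160,375,500),crop(q[:,:,::-1],280,120,90,120,375,500)]))
E
```

```text
[ 0.583  -0.0138  0.3482] [ 0.3119  0.1735 -0.1129  0.001  -1.2779 -0.3114]
(array([ 0.5797, -0.0144,  0.3489]), array([ 0.0059,  0.0029, -1.    ]))
```

View pics/c5.png

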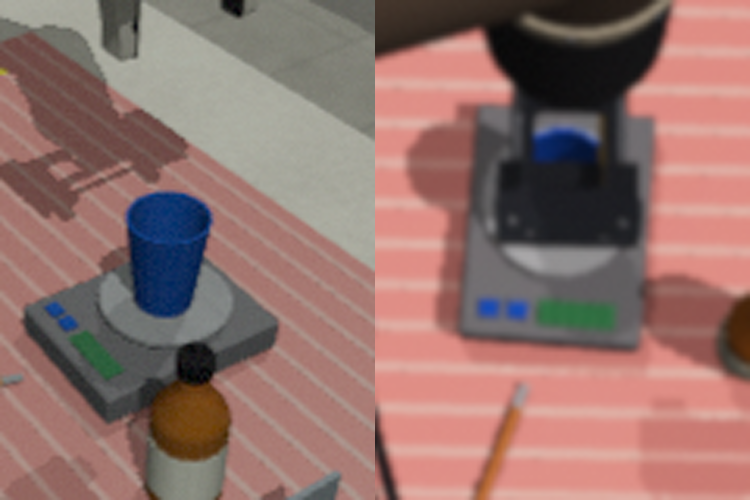

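The cup stands on the pan and is released. Next is a small test tilt in the air, to identify the wrist kinematics for the side grip.

>>> carry_out:
  moves:
    - [0,0,0,0.1,0.1,0]
    - [0,0,0,0.1,0.1,0]
    - [0,0,0,0.1,0.1,0]
    - [0,0,0,0.1,0.1,0]
    - [0,0,0,0.1,0.1,0]
    - [0,0,0,0.1,0.1,0]
    - [0,0,0,0.1,0.1,0]

```text
time: 9.55
ee_pos: [0.5832, -0.0136, 0.345]
tool_rot: [-0.689, 0.69, -0.22, 0.001]
contact_force: [-0.1, -0.3, -0.5]
opening: 0.997
grasp_force: 0.0
```

```bash
python3 - <<'E'
from h import *
s=bot.get_state(); q=s["qpos"]; print(s["ee_pos"],q); M=R.from_quat(s["tool_rot"]).as_matrix(); print(M)
for s4 in(1,-1):
  for L3 in(.35,.387,.42): print(s4,L3,*fk(q,L3,L3-.112,s4))
E
```

```text
[ 0.5832 -0.0136  0.345 ] [ 0.5033  0.0418 -0.5405  0.5393 -0.93   -0.8193]
[[-0.0494 -0.9512  0.3046]
 [-0.9521 -0.0474 -0.3023]
 [ 0.3019 -0.3049 -0.9033]]
1 0.35 [0.3581 0.1736 0.186 ] [-0.0925  0.419  -0.9033]
1 0.387 [0.3546 0.1891 0.1896] [-0.0925  0.419  -0.9033]
1 0.42 [0.3516 0.2029 0.1928] [-0.0925  0.419  -0.9033]
-1 0.35 [ 0.5921 -0.0266  0.3507] [ 0.3046 -0.3023 -0.9033]
-1 0.387 [ 0.6033 -0.0377  0.3543] [ 0.3046 -0.3023 -0.9033]
-1 0.42 [ 0.6134 -0.0477  0.3575] [ 0.3046 -0.3023 -0.9033]
```

```bash
cat >> h.py <<'E'
from scipy.optimize import least_squares
LO=np.array([-3.07,-1.43,-1.02,-3.03,-3.05,-3.03])+.04; HI=np.array([3.07,2.12,1.25,1.67,0,3.03])-.04
L3,H0=.31,.198
M0=np.array([[0,-1,0],[0,0,-1],[1,0,0.]]).T
def FK(q,L3=None,h=None):
    L=L3 or globals()["L3"];h=h or H0
    y=lambda a:R.from_euler('y',a); g=y(q[1]-q[2]); r4=R.from_euler('x',-q[3]); b=R.from_euler('z',q[0])
    t=b*g*r4*y(-q[4])*R.from_matrix(M0)*R.from_euler('z',-q[5])
    p=b.apply([0,0,h]+y(q[1]).apply([0,0,L1])+g.apply([L2,0,0]+r4.apply([0,-.192,0]+y(-q[4]).apply([L,0,0]))))
    return p,t
def ik(p,Rm,q0):
    Rm=R.from_matrix(Rm)
    f=lambda q:(lambda P,T:np.r_[(P-p)*5,(Rm.inv()*T).as_rotvec()])(*FK(q))
    r=least_squares(f,np.clip(q0,LO+1e-3,HI-1e-3),bounds=(LO,HI)); return r.x,np.abs(r.fun).max()
def tool(beta,alpha,up):
    "z heading beta, pitched down alpha (deg); x up (+1) or down (-1)"
    b,a=np.radians([beta,alpha]); z=np.array([np.cos(b)*np.cos(a),np.sin(b)*np.cos(a),-np.sin(a)])
    x=np.array([0,0,1])-z*z[2]; x*=up/np.linalg.norm(x); return np.c_[x,np.cross(z,x),z]
E
cat > fit.py <<'E'
from h import *
D=[([ .2248,-.6361,.2913],[-.9429,.3593,.0112,-.0003,-1.2241,-.2881]),([.5762*0+.5771,-.0131,.2463],[.3162,.2333,-.2745,.0003,-1.0625,-.317])]
s=bot.get_state(); D.append((s["ee_pos"],s["qpos"]))
for L in(.3,.305,.31,.315,.32): print(L,[ (FK(q,L,L-.112)[0]-p).round(4).tolist() for p,q in D])
print((FK(s["qpos"])[1].inv()*R.from_quat(s["tool_rot"])).magnitude())
cup=np.array([.582,-.014,.040]); rng=np.random.default_rng(0)
def multi(p,Rm,n=6):
    best=[]
    for k in range(n):
        q0=rng.uniform([-1.5,-.5,-1,-2.5,-2.5,-2.5],[1.5,1.5,.8,1.5,-.3,2.5]); q,e=ik(p,Rm,q0)
        if e<2e-3 and not any(np.abs(q-b).max()<.05 for b in best): best.append(q)
    return best
for be in range(-120,121,30):
  for al in (15,30):
      T=tool(be,al,1); c=T.T@[0,0,1]
      for q in multi(cup+[0,0,.055]-.0468*T[:,2],T): print("G",be,al,q,"(q6 +-pi for x down)")
E
python3 fit.py
```

```text
0.3 [[-0.0024, 0.0031, 0.0014], [-0.0033, -0.0013, 0.0018], [-0.0063, 0.0022, 0.0009]]
0.305 [[-0.0024, 0.0031, 0.0014], [-0.0033, -0.0013, 0.0018], [-0.0048, 0.0006, 0.0014]]
0.31 [[-0.0024, 0.0031, 0.0014], [-0.0033, -0.0013, 0.0018], [-0.0033, -0.0009, 0.0019]]
0.315 [[-0.0024, 0.0031, 0.0014], [-0.0033, -0.0013, 0.0018], [-0.0018, -0.0024, 0.0024]]
0.32 [[-0.0024, 0.0031, 0.0014], [-0.0033, -0.0013, 0.0018], [-0.0003, -0.0039, 0.0028]]
3.1345625498314377e-16
G -120 15 [ 0.5752  0.9503 -0.1106  0.4641 -1.7661 -1.3426] (q6 +-pi for x down)
G -120 30 [ 0.5588  0.8135 -0.161   0.4185 -1.5866 -1.3041] (q6 +-pi for x down)
G -90 15 [ 0.7111  0.8059 -0.5804  0.8315 -1.4316 -1.4299] (q6 +-pi for x down)
G -90 30 [ 0.6778  0.6633 -0.6007  0.7898 -1.2528 -1.3206] (q6 +-pi for x down)
G 0 30 [-0.6043  0.3996 -0.9026 -2.4157 -0.835  -1.7756] (q6 +-pi for x down)
G 30 15 [-0.7092  0.6276 -0.5888 -1.7979 -1.2091 -1.9284] (q6 +-pi for x down)
G 60 15 [-0.5759  0.6788 -0.2246 -1.3665 -1.3979 -2.2491] (q6 +-pi for x down)
G 60 30 [-0.4514  0.5162 -0.2395 -1.2149 -1.172  -2.478 ] (q6 +-pi for x down)
G 90 15 [-0.4235  0.8075  0.1136 -1.0958 -1.7109 -2.3572] (q6 +-pi for x down)
G 90 30 [-0.3399  0.6704  0.0515 -0.9575 -1.5158 -2.4482] (q6 +-pi for x down)
G 120 15 [-0.2441  0.9457  0.4142 -0.8898 -2.0343 -2.337 ] (q6 +-pi for x down)
G 120 30 [-0.1855  0.814   0.3093 -0.7466 -1.8254 -2.3274] (q6 +-pi for x down)
```

```bash
cat > plan.py <<'E'
from h import *
H=.058; cup=np.array([.582,-.014,.040]); cru=np.array([.481,.381,.075])
def path(P,q,msg):
    ok=0
    for p,T in P:
        q,e=ik(p,T,q); ok=max(ok,e)
    print(msg,"err %.4f"%ok,q); return q
def pour(be,al,phi,c,back=.010,zc=.02):
    T=tool(be,al,1)@R.from_euler('z',phi,degrees=True).as_matrix()
    a=T@c; n=np.array([0,0,-1])+a*a[2]; n/=np.linalg.norm(n); off=(.085-H)*a+.034*n
    h=np.r_[a[:2],0]; h/=np.linalg.norm(h)
    pinch=cru-back*h+[0,0,zc]-off; tcp=pinch-.0468*T[:,2]
    box=[tcp+T@[x,y,z] for x in(-.039,.039) for y in(-.0965,.0965) for z in(0,-.05)]
    b=np.array(box); d=np.linalg.norm(b[:,:2]-cru[:2],axis=1)
    return tcp,T,np.degrees(np.arccos(a[2])),h,pinch,min(d[b[:,2]<.09],default=9),b[:,2].min()
if __name__=="__main__":
  s=bot.get_state(); q0=s["qpos"]
  for be in(-90,-105):
    al=15; T=tool(be,al,1); c=T.T@[0,0,1]; g=cup+[0,0,H]-.0468*T[:,2]; pre=g-.14*T[:,2]+[0,0,.0]
    q,e=ik(pre,T,q0); print("pre",be,e,q,pre); q=path([(g,T)],q,"grasp"); 
    for bp in range(-140,-40,15):
      pp=[pour(bp,al,f,c) for f in(-60,-90,-110,-125,-140)]
      qq=path([(g+[0,0,.12],T),(pp[0][0]+[-.0,0,.1],tool(bp,al,1)),(pp[0][0]+[0,0,.05],pp[0][1])]+[x[:2] for x in pp[1:]],q,f"  pour {bp}")
      print("    tilt",[round(x[2]) for x in pp],"dir",pp[3][3][:2],"pinch",pp[3][4],"clear %.3f zmin %.3f"%(pp[3][5],pp[3][6]))
E
python3 plan.py
```

```text
pre -90 3.940436865690345e-11 [ 0.8791  0.8274 -0.3432  0.6648 -1.6223 -1.3193] [0.582  0.1664 0.1463]
grasp err 0.0000 [ 0.7113  0.8013 -0.5803  0.8309 -1.4348 -1.4265]
  pour -140 err 0.0000 [ 0.8823  1.1069  0.686  -0.2762 -2.4356  0.6121]
    tilt [58, 86, 105, 118, 130] dir [ 0.9166 -0.3998] pinch [0.4646 0.3882 0.1377] clear 0.075 zmin 0.052
  pour -125 err 0.0000 [ 0.9852  1.0926  0.5494 -0.0338 -2.3362  0.8427]
    tilt [58, 86, 105, 118, 130] dir [ 0.9889 -0.1489] pinch [0.4633 0.3837 0.1377] clear 0.075 zmin 0.052
  pour -110 err 0.0000 [ 1.0794  1.0513  0.3688  0.1688 -2.188   1.008 ]
    tilt [58, 86, 105, 118, 130] dir [0.9937 0.1121] pinch [0.4632 0.379  0.1377] clear 0.075 zmin 0.052
  pour -95 err 0.0000 [ 1.168   0.991   0.1623  0.3384 -2.0151  1.1071]
    tilt [58, 86, 105, 118, 130] dir [0.9308 0.3655] pinch [0.4643 0.3744 0.1377] clear 0.075 zmin 0.052
  pour -80 err 0.0000 [ 1.2503  0.9187 -0.0617  0.495  -1.8319  1.15  ]
    tilt [58, 86, 105, 118, 130] dir [0.8045 0.5939] pinch [0.4666 0.3703 0.1377] clear 0.075 zmin 0.052
  pour -65 err 0.0000 [ 1.3214  0.8392
[... 1032 characters left out ...]
-95 err 0.0000 [ 1.168   0.991   0.1623  0.3384 -2.0151  1.1071]
    tilt [58, 86, 105, 118, 130] dir [0.9308 0.3655] pinch [0.4643 0.3744 0.1377] clear 0.075 zmin 0.052
  pour -80 err 0.0000 [ 1.2503  0.9187 -0.0617  0.495  -1.8319  1.15  ]
    tilt [58, 86, 105, 118, 130] dir [0.8045 0.5939] pinch [0.4666 0.3703 0.1377] clear 0.075 zmin 0.052
  pour -65 err 0.0000 [ 1.3214  0.8392 -0.2986  0.6605 -1.6497  1.1425]
    tilt [58, 86, 105, 118, 130] dir [0.6234 0.7819] pinch [0.4698 0.367  0.1377] clear 0.075 zmin 0.052
  pour -50 err 0.0000 [ 1.3698  0.7556 -0.5435  0.8619 -1.4827  1.0852]
    tilt [58, 86, 105, 118, 130] dir [0.3998 0.9166] pinch [0.4738 0.3646 0.1377] clear 0.075 zmin 0.052
```

```bash
python3 - <<'E'
from h import *
go([.582,.18,.30],tool(-90,15,1))
E
```

```text
t 9.55 pos [ 0.5832 -0.0136  0.345 ] q [ 0.5033  0.0418 -0.5405  0.5393 -0.93   -0.8193] row [-0.9892, 0.0283, -0.0912, -0.0823, 0.3138, -0.0636] rows 3.9752205213725316 6.927026857913798
```

>>> carry_out:
  moves:
    - [-0.25,0,-0.1,0,0,0]
    - [-0.5,0.01,-0.09,-0.02,0.04,-0.01]
    - [-0.75,0.02,-0.09,-0.03,0.09,-0.02]
    - [-0.99,0.03,-0.09,-0.04,0.14,-0.03]
    - [-0.99,0.03,-0.09,-0.05,0.19,-0.04]
    - [-0.99,0.03,-0.09,-0.06,0.23,-0.05]
    - [-0.99,0.03,-0.09,-0.07,0.27,-0.055]
    - [-0.99,0.03,-0.09,-0.082,0.314,-0.064]

```text
time: 10.35
ee_pos: [0.5811, 0.1811, 0.2978]
tool_rot: [0.56, -0.559, 0.432, 0.433]
contact_force: [0.4, -0.6, -0.7]
opening: 1.002
grasp_force: 0.0
```

>>> carry_out:
  moves:
    - [0,0,0,0,0,0]
    - [0,0,0,0,0,0]
    - [0,0,0,0,0,0]

```text
time: 10.65
ee_pos: [0.5806, 0.1796, 0.2992]
tool_rot: [0.562, -0.561, 0.431, 0.429]
contact_force: [0.0, -0.0, 0.9]
opening: 1.0
grasp_force: 0.0
```

```bash
python3 - <<'E'
from h import *
go([.582,.166,.146],tool(-90,15,1))
E
```

```text
t 10.65 pos [0.5806 0.1796 0.2992] q [ 0.8923  0.6485 -0.2756  0.6772 -1.8173 -1.1702] row [-0.7221, -0.0059, 0.2653, -0.0007, 0.0006, -0.0002] rows 3.0771135958488727 0.0197856246671303
```

>>> carry_out:
  moves:
    - [-0.2,0,0.07,0,0,0]
    - [-0.4,0,0.14,0,0,0]
    - [-0.6,0,0.2,0,0,0]
    - [-0.722,-0.006,0.265,0,0,0]
    - [-0.722,-0.006,0.265,0,0,0]
    - [-0.722,-0.006,0.265,0,0,0]

```text
time: 11.25
ee_pos: [0.5818, 0.1658, 0.1473]
tool_rot: [0.561, -0.56, 0.431, 0.43]
contact_force: [0.4, 0.8, 0.2]
opening: 0.997
grasp_force: 0.0
```

```bash
python3 - <<'E'
from h import *
p,d=snapshot("side"); q,_=snapshot("top")
T=tool(-90,15,1)
go(np.array([.582,-.014,.098])-.0468*T[:,2],T)
print("mouth px expected",px("side",[.582,-.014,.125]),px("top",[.582,-.014,.125]))
cv2.imwrite("pics/c6.png",np.hstack([crop(p[:,:,::-1],240,80,160,200,400,500),crop(q[:,:,::-1],250,100,120,150,400,500)]))
E
```

```text
t 11.35 pos [0.5819 0.1662 0.1477] q [ 0.8818  0.8205 -0.348   0.6654 -1.6231 -1.32  ] row [-0.0065, 0.0019, 0.7006, -0.001, 0.0002, -0.0004] rows 2.8026963563424943 0.023865176582057137
mouth px expected [352.7803 169.8725] [324.4316 162.5056]
```

View pics/c6.png

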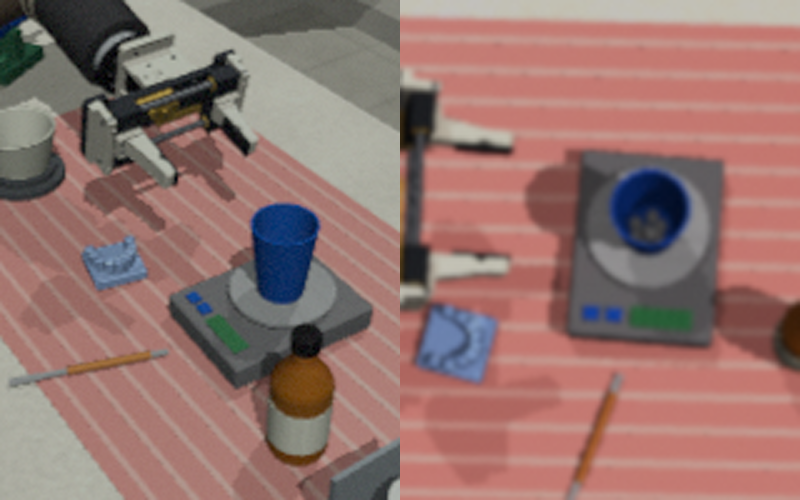

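The cup is upright on the pan. Its mouth is at top (325,163) and side (354,171), within 1 px of the prediction, and the fingers line up with it. I'll advance and grip.

>>> carry_out:
  moves:
    - [-0.003,0,0.15,0,0,0]
    - [-0.006,0,0.3,0,0,0]
    - [-0.006,0.002,0.42,0,0,0]
    - [-0.006,0.002,0.52,0,0,0]
    - [-0.006,0.002,0.6,0,0,0]
    - [-0.006,0.002,0.66,0,0,0]
    - [-0.006,0.002,0.7,0,0,0]
    - [-0.006,0.002,0.7,0,0,0]

```text
time: 12.15
ee_pos: [0.5812, 0.0297, 0.1085]
tool_rot: [0.561, -0.56, 0.431, 0.431]
contact_force: [0.2, -1.0, -1.0]
opening: 0.998
grasp_force: 0.0
```

>>> carry_out:
  moves:
    - [0,0,0,0,0,0]
    - [0,0,0,0,0,0]
    - [0,0,0,0,0,0]
    - [0,0,0,0,0,0]
    - [0,0,0,0,0,0]
    - [0,0,0,0,0,0]
  claw: 0

```text
time: 12.75
ee_pos: [0.5813, 0.0307, 0.1084]
tool_rot: [0.561, -0.559, 0.432, 0.431]
contact_force: [0.9, 0.5, 0.5]
opening: 0.714
grasp_force: 29.7
```

```bash
python3 - <<'E'
from h import *
T=tool(-90,15,1)
s=bot.get_state();g=np.array([.582,-.014,.098])-.0468*T[:,2]; print(s["ee_pos"]-g,s["opening"],s["grasp_force"],s["contact_force"])
go(s["ee_pos"]+[0,0,.13],T)
E
```

```text
[-0.0007 -0.0005 -0.0018] 0.7139784265254293 29.726617374108173 [0.9236 0.4629 0.4553]
t 12.75 pos [0.5813 0.0307 0.1084] q [ 0.7149  0.8003 -0.5849  0.8309 -1.4355 -1.4285] row [0.6284, 0.0005, -0.1663, -0.0009, -0.001, 0.0005] rows 2.6 0.028831389095646184
```

>>> carry_out:
  moves:
    - [0.05,0,-0.013,0,0,0]
    - [0.15,0,-0.04,0,0,0]
    - [0.3,0,-0.08,0,0,0]
    - [0.45,0,-0.12,0,0,0]
    - [0.6,0,-0.16,0,0,0]
    - [0.63,0,-0.166,0,0,0]
    - [0.63,0,-0.166,0,0,0]

```text
time: 13.45
ee_pos: [0.5811, 0.0301, 0.2397]
tool_rot: [0.561, -0.56, 0.431, 0.43]
contact_force: [0.0, 0.2, -1.9]
opening: 0.713
grasp_force: 29.9
```

```bash
sed -i 's/^H=.058/H=.0563/' plan.py; python3 - <<'E'
from plan import *
s=bot.get_state();print(s["opening"],s["grasp_force"])
T=tool(-90,15,1);c=T.T@[0,0,1]
for f in(-60,-90,-115,-135):
    x=pour(-90,15,f,c); print(f,round(x[2]),"tcp",x[0],"pinch",x[4],x[5:])
x=pour(-90,15,-115,c); go([x[0][0],x[0][1],.24],T)
p,d=snapshot("top"); cv2.imwrite("pics/top7.png",p[:,:,::-1])
# crucible rim recheck from depth-less colour: bright ring
cv2.imwrite("pics/c7.png",crop(p[:,:,::-1],150,155,80,80,600,600))
E
```

```text
0.7127269724447941 29.855166026973166
-60 58 tcp [0.4292 0.4185 0.1206] pinch [0.4292 0.3733 0.1084] (np.float64(0.06190169996676771), np.float64(0.020999425071585837))
-90 86 tcp [0.4414 0.416  0.1391] pinch [0.4414 0.3707 0.127 ] (np.float64(0.05993314852544019), np.float64(0.04590198378049326))
-115 109 tcp [0.4569 0.4164 0.1486] pinch [0.4569 0.3712 0.1365] (np.float64(0.06896047317974277), np.float64(0.04823477507330701))
-135 126 tcp [0.47   0.4193 0.1515] pinch [0.47   0.3741 0.1394] (np.float64(0.08157107913291337), np.float64(0.05895958518639245))
t 13.45 pos [0.5811 0.0301 0.2397] q [ 0.7168  0.6104 -0.5568  0.8181 -1.582  -1.2704] row [-0.4972, 0.6171, -1.868, -0.0007, -0.0002, -0.0001] rows 8.116715052614706 0.015778657133076104
```

View pics/c7.png

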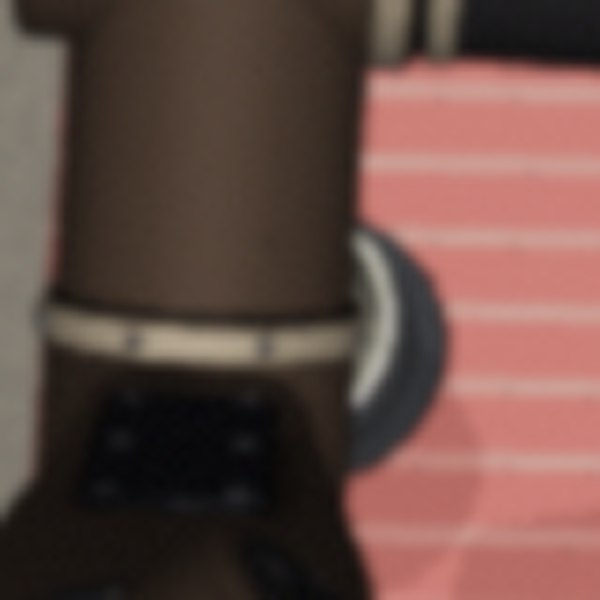

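The crucible is partly hidden by the arm, but the rim edge at px ≈204 agrees with the earlier estimate. There are bench items beyond it (green pen holder, blue device), so I'll check arm-link clearance for the pour headings against the depth cloud.

```bash
cat > clr.py <<'E'
from plan import *
Z=np.load("pics/top0.npy"); v,u=np.mgrid[0:400,0:240]; d=Z[:,:240]
m=(d>0); X=np.linalg.solve(C["top"]["mtx"],np.stack([u[m],v[m],np.ones(m.sum())]))*d[m]
P=(C["top"]["pose"][:3,:3]@X).T+C["top"]["pose"][:3,3]
P=P[(P[:,2]>.03)&(P[:,0]>.0)&(P[:,1]<1.0)]
for n,k in dict(holder=(P[:,1]>.65)&(P[:,0]<.42)&(P[:,0]>.2),dev=(P[:,1]>.55)&(P[:,0]>.48)&(P[:,0]<.75)).items(): print(n,k.sum(),P[k].min(0),P[k].max(0))
def segs(q):
    y=lambda a:R.from_euler('y',a); g=y(q[1]-q[2]); r4=R.from_euler('x',-q[3]); b=R.from_euler('z',q[0])
    e=np.array([0,0,H0])+y(q[1]).apply([0,0,L1]); f=e+g.apply([L2,0,0]); w=f+g.apply(r4.apply([0,-.192,0])); t=w+(g*r4*y(-q[4])).apply([L3,0,0])
    return [b.apply(x) for x in(e,f,w,t)]
def clear(q):
    S=segs(q); o=[]
    for a,c in zip(S[:-1],S[1:]):
        k=np.clip(((P-a)@(c-a))/((c-a)@(c-a)),0,1); D=np.linalg.norm(P-a-k[:,None]*(c-a),axis=1); i=D.argmin(); o.append((round(D[i],3),P[i].round(2).tolist()))
    return o,S[1].round(2),S[2].round(2)
if __name__=="__main__":
  q0=bot.get_state()["qpos"];c=tool(-90,15,1).T@[0,0,1]
  for bp in(-90,-105,-120,-135,-60):
    x=pour(bp,15,-115,c); q,e=ik(x[0]+[0,0,.1],tool(bp,15,1),q0); print(bp,"up",clear(q)[0]); q,e2=ik(x[0],x[1],q); print("   pour",e,e2,*clear(q))
E
python3 clr.py
```

```text
holder 720 [0.267  0.666  0.0301] [0.3324 0.7338 0.1967]
dev 569 [0.5492 0.6232 0.0303] [0.6807 0.7105 0.0911]
-90 up [(np.float64(0.09), [0.31, 0.7, 0.2]), (np.float64(0.089), [0.31, 0.7, 0.2]), (np.float64(0.169), [0.45, 0.42, 0.08])]
   pour 3.495703726485999e-12 6.264277985223997e-11 [(np.float64(0.028), [0.29, 0.71, 0.18]), (np.float64(0.017), [0.3, 0.71, 0.18]), (np.float64(0.07), [0.45, 0.42, 0.08])] [0.27 0.73 0.19] [0.46 0.72 0.23]
-105 up [(np.float64(0.13), [0.31, 0.7, 0.2]), (np.float64(0.13), [0.31, 0.7, 0.2]), (np.float64(0.17), [0.49, 0.43, 0.08])]
   pour 1.6807116809403055e-10 2.650005215265594e-11 [(np.float64(0.062), [0.31, 0.7, 0.2]), (np.float64(0.082), [0.3, 0.71, 0.18]), (np.float64(0.07), [0.46, 0.43, 0.08])] [0.36 0.77 0.2 ] [0.54 0.71 0.23]
-120 up [(np.float64(0.204), [0.31, 0.7, 0.2]), (np.float64(0.215), [0.31, 0.7, 0.2]), (np.float64(0.169), [0.49, 0.43, 0.08])]
   pour 1.942890293094024e-15 8.326672684688674e-16 [(np.float64(0.142), [0.31, 0.7, 0.2]), (np.float64(0.14), [0.63, 0.67, 0.09]), (np.float64(0.069), [0.49, 0.43, 0.08])] [0.46 0.78 0.23] [0.63 0.68 0.23]
-135 up [(np.float64(0.288), [0.31, 0.7, 0.2]), (np.float64(0.251), [0.65, 0.68, 0.09]), (np.float64(0.168), [0.49, 0.43, 0.08])]
   pour 2.2820634271170093e-12 4.649058915617843e-14 [(np.float64(0.205), [0.59, 0.66, 0.09]), (np.float64(0.152), [0.65, 0.68, 0.09]), (np.float64(0.068), [0.49, 0.43, 0.08])] [0.56 0.76 0.27] [0.7  0.63 0.23]
-60 up [(np.float64(0.168), [0.05, 0.73, 0.24]), (np.float64(0.14), [0.31, 0.7, 0.2]), (np.float64(0.141), [0.31, 0.7, 0.2])]
   pour 1.6621792275905989e-09 1.6557094376090653e-09 [(np.float64(0.168), [0.05, 0.73, 0.17]), (np.float64(0.057), [0.3, 0.7, 0.19]), (np.float64(0.057), [0.3, 0.7, 0.19])] [0.13 0.58 0.19] [0.29 0.66 0.23]
```

Heading −90 would bring the wrist into the pen holder, so I'll pour at heading −130, which leaves about 0.14 m.

```bash
cat > st.py <<'E'
from clr import *
import sys
c=tool(-90,15,1).T@[0,0,1]; x=pour(-130,15,-115,c)
if __name__=="__main__":
  s=bot.get_state(); print("tcp pour",x[0],"pinch",x[4],"dir",x[3],x[2],x[5:],s["opening"],s["grasp_force"])
  q=s["qpos"]; a=s["ee_pos"]; b=x[0]+[0,0,.1]
  for k in(.25,.5,.75,1):
    q,e=ik(a+(b-a)*k,tool(-90-40*k,15,1),q); print(k,e,[i[0] for i in clear(q)[0]])
  go(b,tool(-130,15,1))
E
python3 st.py | grep -v -e holder -e dev
```

```text
tcp pour [0.4853 0.4236 0.1486] pinch [0.4563 0.389  0.1365] dir [ 0.9516 -0.3072  0.    ] 109.10624594828147 (np.float64(0.06896047317974278), np.float64(0.04823477507330701)) 0.7118609387860192 29.854333784314804
0.25 3.0835412001550813e-09 [np.float64(0.195), np.float64(0.195), np.float64(0.226)]
0.5 1.052414710933647e-09 [np.float64(0.216), np.float64(0.216), np.float64(0.195)]
0.75 6.661338147750939e-16 [np.float64(0.219), np.float64(0.22), np.float64(0.168)]
1 7.2016281826847725e-12 [np.float64(0.259), np.float64(0.244), np.float64(0.168)]
t 13.5 pos [0.581  0.0299 0.2387] q [ 0.7168  0.6122 -0.5574  0.818  -1.5815 -1.2709] row [-0.4585, 0.4744, -1.9158, -0.2153, -0.0006, 0.0577] rows 8.10491893791742 4.670160492440876
```

>>> carry_out:
  moves:
    - [-0.02,0.02,-0.1,-0.01,0,0.002]
    - [-0.06,0.06,-0.25,-0.03,0,0.008]
    - [-0.1,0.11,-0.42,-0.05,0,0.013]
    - [-0.14,0.15,-0.59,-0.07,0,0.019]
    - [-0.19,0.19,-0.76,-0.09,0,0.024]
    - [-0.22,0.22,-0.9,-0.108,0,0.029]
    - [-0.24,0.25,-1.0,-0.12,0,0.03]
    - [-0.24,0.25,-1.0,-0.12,0,0.03]

```text
time: 14.3
ee_pos: [0.5307, 0.2379, 0.2411]
tool_rot: [-0.444, 0.655, -0.339, -0.508]
contact_force: [0.9, 0.0, -2.5]
opening: 0.714
grasp_force: 29.9
```

```bash
python3 - <<'E'
from st import *
go(x[0]+[0,0,.1],tool(-130,15,1)); s=bot.get_state(); print(s["opening"],clear(s["qpos"]))
E
```

```text
holder 720 [0.267  0.666  0.0301] [0.3324 0.7338 0.1967]
dev 569 [0.5492 0.6232 0.0303] [0.6807 0.7105 0.0911]
t 14.3 pos [0.5307 0.2379 0.2411] q [ 0.899   0.8193  0.0253  0.3126 -2.0606 -1.3388] row [-0.1638, 0.5595, -0.7582, -0.0956, -0.0022, 0.0276] rows 3.825646058831945 2.0857202719130727
0.7142103390925302 ([(np.float64(0.213), [0.56, 0.63, 0.09]), (np.float64(0.212), [0.56, 0.63, 0.09]), (np.float64(0.19), [0.51, 0.34, 0.08])], array([0.47, 0.6 , 0.28]), array([0.64, 0.51, 0.32]))
```

>>> carry_out:
  moves:
    - [-0.03,0.1,-0.13,-0.02,0,0.005]
    - [-0.07,0.24,-0.32,-0.04,0,0.012]
    - [-0.11,0.38,-0.5,-0.065,0,0.018]
    - [-0.15,0.5,-0.68,-0.09,0,0.025]
    - [-0.164,0.56,-0.758,-0.096,-0.002,0.028]
    - [-0.164,0.56,-0.758,-0.096,-0.002,0.028]
    - [-0.164,0.56,-0.758,-0.096,-0.002,0.028]

```text
time: 15.0
ee_pos: [0.4854, 0.421, 0.2493]
tool_rot: [-0.334, 0.719, -0.258, -0.552]
contact_force: [-0.1, -1.0, -2.3]
opening: 0.714
grasp_force: 29.9
```

```bash
python3 - <<'E'
from st import *
go(x[0]+[0,0,.1],tool(-130,15,1)); s=bot.get_state(); print(s["opening"])
y=pour(-130,15,-70,c); go(x[0]+[0,0,.05],y[1])
p,d=snapshot("side"); cv2.imwrite("pics/c8.png",crop(p[:,:,::-1],160,20,200,160,800,600)); print(px("side",cru),px("side",x[4]+[0,0,.1]))
E
```

```text
holder 720 [0.267  0.666  0.0301] [0.3324 0.7338 0.1967]
dev 569 [0.5492 0.6232 0.0303] [0.6807 0.7105 0.0911]
t 15.0 pos [0.4854 0.421  0.2493] q [ 0.9671  0.99    0.6105 -0.1542 -2.4946 -1.7206] row [-0.0057, 0.0085, -0.0086, 0.0005, -0.0004, -0.0006] rows 0.05357849201174507 0.018298887518251847
0.7139670229601204
t 15.0 pos [0.4854 0.421  0.2493] q [ 0.9671  0.99    0.6105 -0.1542 -2.4946 -1.7206] row [-0.2473, 0.0089, 0.0558, 0.0006, -0.0001, -0.3895] rows 1.0145209915250093 8.16206299917588
[244.9391 131.1376] [227.2226  82.1464]
```

View pics/c8.png

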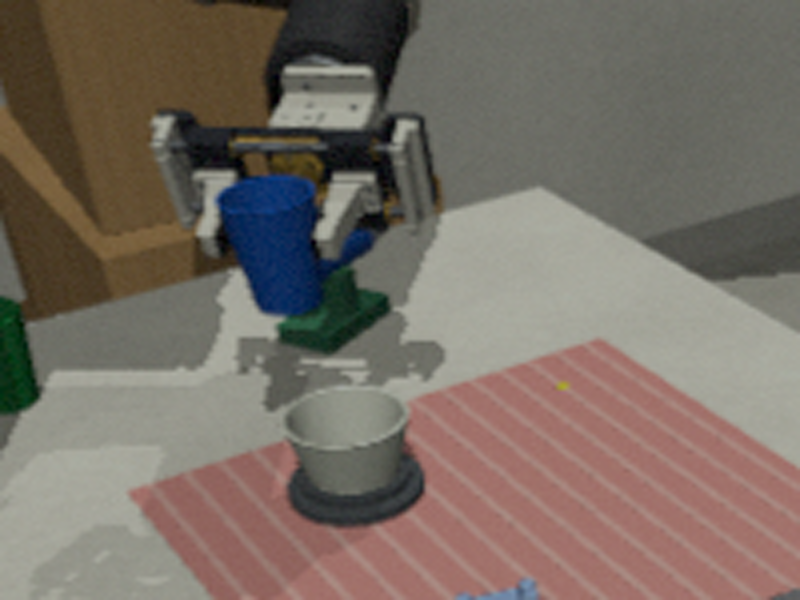

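The cup hangs above and beside the crucible, whose rim is at side px (246.8,131.7) against a predicted (244.9,131.1). The pre-tilt comes next.

>>> carry_out:
  moves:
    - [0,0,0,0,0,-0.03]
    - [-0.02,0,0,0,0,-0.07]
    - [-0.05,0,0.01,0,0,-0.11]
    - [-0.1,0,0.02,0,0,-0.15]
    - [-0.15,0.009,0.03,0,0,-0.19]
    - [-0.2,0.009,0.045,0,0,-0.235]
    - [-0.247,0.009,0.056,0,0,-0.28]
    - [-0.247,0.009,0.056,0,0,-0.32]

```text
time: 15.85
ee_pos: [0.4853, 0.4225, 0.1984]
tool_rot: [0.64, -0.468, -0.042, 0.608]
contact_force: [-0.9, -0.5, -2.1]
opening: 0.714
grasp_force: 29.8
```

```bash
sed -i 's/cru=np.array(\[.481,.381/cru=np.array([.482,.380/' plan.py; python3 - <<'E'
from st import *
s=bot.get_state(); print(s["opening"],s["grasp_force"])
for f in(-90,-115,-135): print(f,pour(-130,15,f,c)[4])
y=pour(-130,15,-90,c); go(x[0],y[1])
y=pour(-130,15,-135,c); go(x[0]+[0,0,.001],y[1])
E
```

```text
holder 720 [0.267  0.666  0.0301] [0.3324 0.7338 0.1967]
dev 569 [0.5492 0.6232 0.0303] [0.6807 0.7105 0.0911]
0.7140341191907521 29.82933281979058
-90 [0.4451 0.3976 0.127 ]
-115 [0.4573 0.388  0.1365]
-135 [0.4692 0.3818 0.1394]
t 15.85 pos [0.4853 0.4225 0.1984] q [ 0.9681  1.0376  0.5887 -0.1449 -2.4274 -0.6963] row [-0.1255, -0.2066, 0.0601, 0.0011, 0.0005, -0.1789] rows 0.996367772690542 3.7486764080056934
t 15.85 pos [0.4853 0.4225 0.1984] q [ 0.9681  1.0376  0.5887 -0.1449 -2.4274 -0.6963] row [-0.1229, -0.2025, 0.0589, 0.0009, 0.001, -0.4289] rows 0.9763723517340296 8.987270751750309
```

>>> carry_out:
  moves:
    - [-0.03,-0.05,0.015,0,0,-0.03]
    - [-0.06,-0.1,0.03,0,0,-0.07]
    - [-0.09,-0.15,0.045,0,0,-0.11]
    - [-0.123,-0.203,0.059,0,0,-0.15]
    - [-0.123,-0.203,0.059,0,0,-0.18]
    - [-0.123,-0.203,0.059,0,0,-0.22]
    - [-0.123,-0.203,0.059,0,0,-0.26]
    - [-0.123,-0.203,0.059,0,0,-0.3]

```text
time: 16.65
ee_pos: [0.487, 0.4228, 0.1512]
tool_rot: [0.783, -0.126, -0.313, 0.522]
contact_force: [-0.1, 0.8, -1.1]
opening: 0.715
grasp_force: 29.8
```

>>> carry_out:
  moves:
    - [0,0,0,0,0,-0.03]
    - [0,0,0,0,0,-0.06]
    - [0,0,0,0,0,-0.09]
    - [0,0,0,0,0,-0.12]
    - [0,0,0,0,0,-0.14]
    - [0,0,0,0,0,-0.14]
    - [0,0,0,0,0,-0.14]
    - [0,0,0,0,0,-0.14]

```text
time: 17.45
ee_pos: [0.4869, 0.4237, 0.1515]
tool_rot: [0.792, 0.045, -0.418, 0.442]
contact_force: [0.3, -0.5, -0.5]
opening: 0.713
grasp_force: 29.7
```

```bash
python3 - <<'E'
from st import *
s=bot.get_state(); print(s["opening"],s["grasp_force"],s["contact_force"])
a=R.from_quat(s["tool_rot"]).apply(c); print("tilt",np.degrees(np.arccos(a[2])))
y=pour(-130,15,-145,c); go(x[0]+[0,0,.001],y[1])
p,d=snapshot("side"); t,d=snapshot("top"); cv2.imwrite("pics/c9.png",np.hstack([crop(p[:,:,::-1],190,60,120,150,400,500),crop(t[:,:,::-1],140,150,100,125,400,500)]))
E
```

```text
holder 720 [0.267  0.666  0.0301] [0.3324 0.7338 0.1967]
dev 569 [0.5492 0.6232 0.0303] [0.6807 0.7105 0.0911]
0.7133925583892996 29.734009944659192 [ 0.3219 -0.5224 -0.5001]
tilt 127.6569665315424
t 17.45 pos [0.4869 0.4237 0.1515] q [ 0.9679  1.0855  0.5803 -0.1344 -2.3682  0.6921] row [0.0062, -0.0044, 0.0082, -0.0006, 0.0002, -0.0467] rows 0.04469303345288249 0.9778285505380702
```

View pics/c9.png

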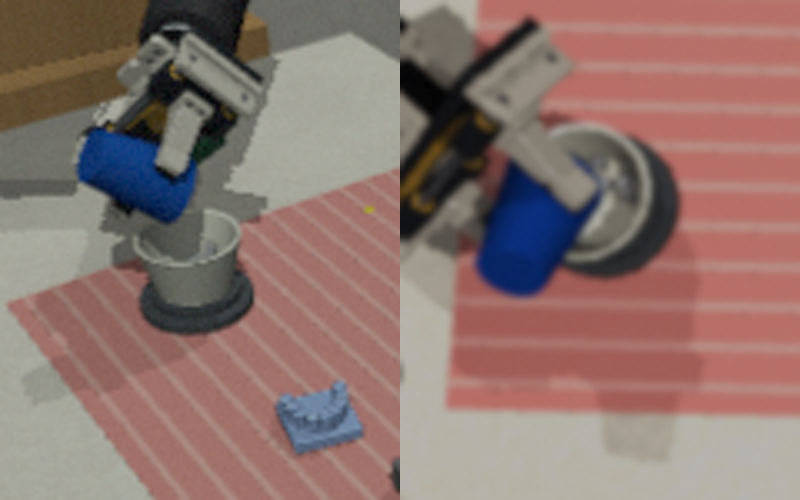

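The ingots lie in the crucible and none are seen outside it (last picture: the bright cluster in the bowl), and the force fell by about 1–2 N. I'll tip slightly further to be sure, then lift and turn back.

>>> carry_out:
  moves:
    - [0,0,0,0,0,-0.045]
    - [0,0,0,0,0,-0.045]
    - [0,0,0,0,0,-0.045]
    - [0,0,0,0,0,-0.045]
    - [0,0,0,0,0,-0.045]

```text
time: 18.05
ee_pos: [0.4868, 0.4241, 0.1515]
tool_rot: [0.787, 0.101, -0.448, 0.412]
contact_force: [-0.3, 0.4, -1.0]
opening: 0.712
grasp_force: 29.7
```

```bash
python3 - <<'E'
from st import *
s=bot.get_state(); print(s["opening"],s["grasp_force"],s["contact_force"])
go(x[0]+[0,0,.1],R.from_quat(s["tool_rot"]).as_matrix())
go(x[0]+[0,0,.1],tool(-130,15,1))
E
```

```text
holder 720 [0.267  0.666  0.0301] [0.3324 0.7338 0.1967]
dev 569 [0.5492 0.6232 0.0303] [0.6807 0.7105 0.0911]
0.7118225455091808 29.728754356037825 [-0.3133  0.4408 -0.9715]
t 18.05 pos [0.4868 0.4241 0.1515] q [ 0.9683  1.0858  0.5813 -0.1347 -2.3684  0.8329] row [-0.3828, 0.2746, -0.1191, -0.0, -0.0, -0.0] rows 1.943899046085784 1.1184746343904284e-15
t 18.05 pos [0.4868 0.4241 0.1515] q [ 0.9683  1.0858  0.5813 -0.1347 -2.3684  0.8329] row [-0.3828, 0.2746, -0.1191, -0.0003, 0.0008, 0.8038] rows 1.943899046085784 16.844286867139328
```

>>> carry_out:
  moves:
    - [-0.1,0.07,-0.03,0,0,0]
    - [-0.25,0.18,-0.08,0,0,0]
    - [-0.383,0.275,-0.119,0,0,0.03]
    - [-0.383,0.275,-0.119,0,0,0.07]
    - [-0.383,0.275,-0.119,0,0,0.115]
    - [-0.383,0.275,-0.119,0,0,0.16]
    - [-0.383,0.275,-0.119,0,0,0.205]
    - [-0.383,0.275,-0.119,0,0,0.25]

```text
time: 18.85
ee_pos: [0.4864, 0.4224, 0.2487]
tool_rot: [0.765, -0.21, -0.255, 0.552]
contact_force: [0.1, 0.2, -0.1]
opening: 0.712
grasp_force: 29.8
```

>>> carry_out:
  moves:
    - [0,0,0,0,0,0.045]
    - [0,0,0,0,0,0.09]
    - [0,0,0,0,0,0.135]
    - [0,0,0,0,0,0.18]
    - [0,0,0,0,0,0.225]
    - [0,0,0,0,0,0.27]
    - [0,0,0,0,0,0.315]
    - [0,0,0,0,0,0.36]

```text
time: 19.65
ee_pos: [0.4864, 0.4224, 0.2487]
tool_rot: [0.534, -0.587, 0.081, 0.603]
contact_force: [0.0, -0.3, -0.6]
opening: 0.713
grasp_force: 29.8
```

>>> carry_out:
  moves:
    - [0,0,0,0,0,0.045]
    - [0,0,0,0,0,0.09]
    - [0,0,0,0,0,0.135]
    - [0,0,0,0,0,0.18]
    - [0,0,0,0,0,0.194]
    - [0,0,0,0,0,0.194]
    - [0,0,0,0,0,0.194]

```text
time: 20.35
ee_pos: [0.4865, 0.4224, 0.2487]
tool_rot: [-0.336, 0.719, -0.256, -0.552]
contact_force: [-0.7, -0.1, -1.4]
opening: 0.711
grasp_force: 29.8
```

```bash
python3 - <<'E'
from st import *
s=bot.get_state(); print(s["opening"],s["grasp_force"],s["contact_force"])
go([.5813,.0307,.240],tool(-90,15,1))
p,d=snapshot("top"); cv2.imwrite("pics/top10.png",p[:,:,::-1])
E
```

```text
holder 720 [0.267  0.666  0.0301] [0.3324 0.7338 0.1967]
dev 569 [0.5492 0.6232 0.0303] [0.6807 0.7105 0.0911]
0.7110289999536117 29.80394805315882 [-0.6623 -0.0749 -1.408 ]
t 20.35 pos [0.4865 0.4224 0.2487] q [ 0.967   0.9927  0.6168 -0.1544 -2.4959 -1.7167] row [0.2725, -1.6234, 1.1632, 0.2151, 0.0006, -0.0569] rows 8.062455495569457 4.662984046366012
```

>>> carry_out:
  moves:
    - [0.02,-0.1,0.07,0.01,0,-0.003]
    - [0.04,-0.25,0.18,0.03,0,-0.008]
    - [0.07,-0.42,0.3,0.055,0,-0.014]
    - [0.1,-0.58,0.42,0.08,0,-0.02]
    - [0.13,-0.74,0.54,0.1,0,-0.026]
    - [0.15,-0.88,0.64,0.115,0,-0.03]
    - [0.16,-0.96,0.69,0.12,0,-0.032]
    - [0.16,-0.96,0.69,0.12,0,-0.032]

```text
time: 21.2
ee_pos: [0.5421, 0.188, 0.244]
tool_rot: [-0.468, 0.641, -0.358, -0.492]
contact_force: [-0.1, 0.1, -1.1]
opening: 0.709
grasp_force: 29.8
```

```bash
python3 - <<'E'
from h import *
go([.5813,.0307,.240],tool(-90,15,1))
E
```

```text
t 21.2 pos [0.5421 0.188  0.244 ] q [ 0.8667  0.7665 -0.1088  0.4097 -1.952  -1.3013] row [0.1606, -0.4272, 0.6704, 0.0957, 0.0005, -0.0251] rows 3.244062974757856 2.072563111866694
```

>>> carry_out:
  moves:
    - [0.02,-0.06,0.1,0.015,0,-0.004]
    - [0.06,-0.16,0.26,0.04,0,-0.01]
    - [0.1,-0.28,0.44,0.07,0,-0.017]
    - [0.14,-0.38,0.6,0.09,0,-0.023]
    - [0.161,-0.427,0.67,0.096,0,-0.025]
    - [0.161,-0.427,0.67,0.096,0,-0.025]
    - [0.161,-0.427,0.67,0.096,0,-0.025]
    - [0.161,-0.427,0.67,0.096,0,-0.025]

```text
time: 22.0
ee_pos: [0.5823, 0.0346, 0.2396]
tool_rot: [0.562, -0.561, 0.431, 0.428]
contact_force: [0.4, -0.4, -0.7]
opening: 0.715
grasp_force: 29.8
```

```bash
python3 - <<'E'
from h import *
go([.5813,.0307,.114],tool(-90,15,1))
go([.5813,.0307,.1084],tool(-90,15,1))
E
```

```text
t 22.0 pos [0.5823 0.0346 0.2396] q [ 0.7219  0.6127 -0.549   0.814  -1.5842 -1.2695] row [-0.6012, 0.0067, 0.1825, -0.0012, 0.0007, -0.0006] rows 2.5134786428861484 0.031161664389757388
t 22.0 pos [0.5823 0.0346 0.2396] q [ 0.7219  0.6127 -0.549   0.814  -1.5842 -1.2695] row [-0.6283, 0.0068, 0.1898, -0.0012, 0.0007, -0.0006] rows 2.6254244933900526 0.031161664389757388
```

>>> carry_out:
  moves:
    - [-0.12,0,0.04,0,0,0]
    - [-0.25,0.006,0.08,0,0,0]
    - [-0.38,0.006,0.12,0,0,0]
    - [-0.48,0.006,0.15,0,0,0]
    - [-0.55,0.006,0.168,0,0,0]
    - [-0.58,0.006,0.176,0,0,0]
    - [-0.595,0.006,0.18,0,0,0]
    - [-0.6,0.006,0.182,0,0,0]

```text
time: 22.8
ee_pos: [0.581, 0.0298, 0.1144]
tool_rot: [0.562, -0.561, 0.431, 0.429]
contact_force: [-0.3, 0.4, -0.9]
opening: 0.716
grasp_force: 29.8
```

>>> carry_out:
  moves:
    - [0,0,0,0,0,0]
    - [0,0,0,0,0,0]

```text
time: 23.0
ee_pos: [0.5809, 0.0295, 0.1149]
tool_rot: [0.561, -0.561, 0.431, 0.428]
contact_force: [0.1, 0.2, -1.2]
opening: 0.716
grasp_force: 29.8
```

```bash
python3 - <<'E'
from h import *
go([.5813,.0307,.1084],tool(-90,15,1))
E
```

```text
t 23.0 pos [0.5809 0.0295 0.1149] q [ 0.7137  0.7869 -0.5881  0.8307 -1.437  -1.4244] row [-0.0329, -0.0018, 0.0027, -0.001, 0.0007, -0.0007] rows 0.13239397416364948 0.029442717916807207
```

>>> carry_out:
  moves:
    - [-0.01,0,0.0025,0,0,0]
    - [-0.018,0,0.005,0,0,0]
    - [-0.022,0,0.006,0,0,0]
    - [-0.025,0,0.007,0,0,0]

```text
time: 23.4
ee_pos: [0.5808, 0.0293, 0.1089]
tool_rot: [0.562, -0.561, 0.431, 0.429]
contact_force: [-0.1, 0.8, -0.4]
opening: 0.716
grasp_force: 29.8
```

>>> carry_out:
  moves:
    - [-0.003,0,0.001,0,0,0]
    - [-0.006,0,0.0015,0,0,0]

```text
time: 23.6
ee_pos: [0.5808, 0.0293, 0.1084]
tool_rot: [0.561, -0.561, 0.432, 0.429]
contact_force: [0.9, 0.1, 5.6]
opening: 0.713
grasp_force: 29.4
```

>>> carry_out:
  moves:
    - [-0.002,0,0.0005,0,0,0]
    - [-0.003,0,0.001,0,0,0]

```text
time: 23.8
ee_pos: [0.5808, 0.0293, 0.1083]
tool_rot: [0.561, -0.561, 0.432, 0.429]
contact_force: [0.1, 0.4, 7.3]
opening: 0.715
grasp_force: 29.3
```

Contact with the pan. I'll release, then withdraw straight back along the tool axis.

>>> carry_out:
  moves:
    - [0,0,0,0,0,0]
    - [0,0,0,0,0,0]
    - [0,0,0,0,0,0]
    - [0,0,0,0,0,0]
    - [0,0,0,0,0,0]
    - [0,0,0,0,0,0]
  claw: 100

```text
time: 24.4
ee_pos: [0.5807, 0.0293, 0.1071]
tool_rot: [0.562, -0.561, 0.431, 0.429]
contact_force: [-0.0, -0.4, -0.1]
opening: 0.999
grasp_force: 0.0
```

>>> carry_out:
  moves:
    - [0,0,-0.06,0,0,0]
    - [0,0,-0.15,0,0,0]
    - [0,0,-0.3,0,0,0]
    - [0,0,-0.45,0,0,0]
    - [0,0,-0.6,0,0,0]
    - [0.05,0,-0.75,0,0,0]
    - [0.1,0,-0.8,0,0,0]
    - [0.1,0,-0.8,0,0,0]

```text
time: 25.2
ee_pos: [0.5805, 0.1815, 0.1695]
tool_rot: [0.562, -0.561, 0.432, 0.427]
contact_force: [1.2, 0.2, -0.0]
opening: 1.0
grasp_force: 0.0
```

```bash
cat > chk.py <<'E'
from h import *
s=bot.get_state(); print(s["time"],s["opening"],s["contact_force"])
def blob(n,box,e):
    p,d=snapshot(n); cv2.imwrite(f"pics/{n}_end.png",p[:,:,::-1]); x,y,w,h=box
    hsv=cv2.cvtColor(p,cv2.COLOR_RGB2HSV)[y:y+h,x:x+w]; m=((hsv[...,0]>108)&(hsv[...,0]<128)&(hsv[...,1]>150)).astype(np.uint8)
    c=cv2.connectedComponentsWithStats(m); i=1+c[2][1:,4].argmax(); print(n,c[2][i]+[x,y,0,0,0],c[3][i]+[x,y]); return p,d
S,sd=blob("side",(310,130,90,90),0); T,td=blob("top",(285,130,80,60),0)
# predicted silhouette of an upright cup at (.582,-.014)
a=np.linspace(0,6.28,40)
pts=[[.582+r*np.cos(t),-.014+r*np.sin(t),z] for r,z in((.024,.04),(.034,.125)) for t in a]
for n in("side","top"):
    u=np.array([px(n,p) for p in pts]); print("pred",n,u.min(0),u.max(0)-u.min(0))
# stray ingots: change against first picture around crucible and scale (top and side)
A=cv2.imread("pics/top0.png")[:,:,::-1]
D=np.abs(T.astype(int)-A).sum(2)
c=cv2.connectedComponentsWithStats((D>90).astype(np.uint8)); print([(k.tolist()) for k in c[2][1:] if 4<k[4]<3000 and k[0]>150 and k[0]<480 and 100<k[1]<255])
A=cv2.imread("pics/side0.png")[:,:,::-1]
c=cv2.connectedComponentsWithStats((np.abs(S.astype(int)-A).sum(2)>90).astype(np.uint8)); print([(k.tolist()) for k in c[2][1:] if k[4]>4])
E
python3 chk.py
```

```text
25.2 1.0002172920673351 [ 1.2333  0.2276 -0.0185]
side [341 163  12  35 131] [345.9466 180.3053]
top [314 151  23  25 426] [324.8685 162.831 ]
pred side [338.6994 161.5465] [28.2522 41.0123]
pred top [312.205  150.6314] [24.4271 26.3407]
[[256, 134, 14, 5, 40], [288, 149, 11, 22, 182], [304, 150, 7, 10, 36], [306, 151, 32, 28, 682], [302, 155, 81, 46, 1297], [255, 172, 22, 5, 52], [410, 189, 2, 21, 39], [425, 188, 12, 5, 30], [169, 191, 24, 18, 226], [191, 190, 4, 5, 15], [263, 190, 3, 4, 8], [257, 193, 8, 12, 49], [443, 192, 21, 23, 286], [193, 194, 10, 19, 33], [187, 196, 13, 15, 64], [157, 200, 8, 12, 60], [416, 201, 6, 9, 18], [465, 208, 4, 5, 7], [187, 213, 5, 2, 5]]
[[0, 0, 339, 241, 34937], [79, 0, 4, 11, 14], [82, 0, 5, 2, 7], [78, 0, 25, 50, 227], [177, 0, 7, 11, 42], [406, 0, 234, 89, 10497], [56, 6, 3, 2, 5], [80, 13, 6, 5, 11], [76, 27, 14, 28, 92], [93, 33, 4, 5, 8], [90, 35, 2, 4, 5], [253, 35, 13, 15, 85], [53, 38, 4, 3, 5], [86, 39, 6, 8, 23], [93, 39, 4, 3, 6], [54, 44, 4, 3, 5], [94, 45, 5, 8, 10], [228, 45, 3, 4, 7], [76, 47, 2, 4, 5], [83, 47, 9, 9, 21], [95, 50, 
[... 772 characters left out ...]
[345, 211, 5, 3, 8], [351, 212, 5, 3, 7], [322, 214, 89, 186, 8074], [111, 223, 9, 4, 17], [91, 224, 18, 41, 110], [135, 224, 7, 3, 10], [335, 225, 6, 4, 15], [9, 232, 3, 3, 5], [78, 237, 15, 25, 86], [119, 237, 33, 61, 667], [128, 238, 3, 3, 6], [56, 241, 5, 3, 5], [107, 241, 6, 26, 60], [161, 243, 23, 39, 409], [354, 246, 17, 16, 201], [0, 250, 5, 11, 33], [374, 251, 34, 21, 76], [5, 262, 5, 4, 8], [0, 264, 4, 4, 15], [23, 266, 4, 2, 6], [6, 272, 3, 3, 5], [10, 273, 4, 3, 6], [395, 272, 5, 12, 29], [158, 275, 11, 18, 103], [17, 279, 3, 3, 6], [0, 283, 83, 50, 1651], [416, 298, 52, 54, 1817], [66, 301, 3, 3, 5], [78, 303, 5, 2, 6], [75, 305, 3, 3, 5], [21, 336, 4, 8, 8], [16, 346, 3, 3, 5]]
```

```bash
python3 - <<'E'
from h import *
p=cv2.imread("pics/top_end.png"); h=cv2.cvtColor(p,cv2.COLOR_BGR2HSV)
yy,xx=np.mgrid[0:400,0:640]; k=((xx-325)**2+(yy-163)**2<81); print("low-sat in cup",((h[...,1]<90)&k).sum(),"of",k.sum())
q=cv2.imread("pics/top0.png"); hq=cv2.cvtColor(q,cv2.COLOR_BGR2HSV); k0=((xx-458)**2+(yy-203)**2<81); print("at start",((hq[...,1]<90)&k0).sum())
print("moved? jar/bottle/model/knife diff", [int(np.abs(p[y-8:y+8,x-8:x+8].astype(int)-q[y-8:y+8,x-8:x+8]).mean()) for x,y in((426,203),(373,198),(267,203),(307,235))])
# grey, non-mat pixels on the mat within 40 px of the crucible, outside its cradle
r=np.hypot(xx-187,yy-200); m=(r>26)&(r<50)&(xx>165)&(h[...,1]<60)&(h[...,2]>60); print("grey specks",m.sum(),np.c_[xx[m],yy[m]][:12].tolist())
E
```

```text
low-sat in cup 0 of 249
at start 60
moved? jar/bottle/model/knife diff [10, 5, 25, 13]
grey specks 76 [[205, 154], [206, 154], [205, 155], [206, 155], [207, 155], [208, 155], [205, 156], [206, 156], [207, 156], [208, 156], [209, 156], [210, 156]]
```

```bash
python3 -c "
from station import bot
print(bot.sign_off())"
```

```text
the job is handed in; nothing more can be done
None
```

I stood the cup on the pan and released it for weighing, poured the ingots into the crucible, stood the empty cup back upright near the middle of the pan, and handed the job in at about 25 s. The last images show the cup empty and upright; I did not count the eight ingots in the crucible one by one.

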